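# Kit each fixture block with a nut bar from the lever dispenser

## Task

Each fixture block standing on the bench needs one steel nut bar to screw into. Work the dispenser's lever, one full stroke for each bar, to feed exactly as many bars as there are blocks, and lay one bar flat on the bench in front of every block, on the side towards you: parallel to the block's long side, centred on it, with a gap of about a centimetre. Leave the blocks standing where they are, no bar left over on the rail or elsewhere, the lever up, and the tools lying about untouched.

Things in the scene. Friction and masses are not known exactly. Their poses are not given: they have to be found in the camera images.
- magazine (a point): Centre of the lowest of six bars piled flat in the dispenser's closed aluminium magazine (29 x 49 mm, top 78 mm above the bench), 28 mm above the bench. Axes of the fixed dispenser: x points back from the rail's end through the magazine to the lever, z up. Behind it (+x 20 to 70 mm) grey cheeks rise to 108 mm above the bench.
- rail_first (a point): Where the centre of a freshly fed bar lies on the rail: 47.5 mm in front of the magazine point, 28 mm above the bench. The steel rail is 26 mm wide, top 24 mm above the bench, with a low stop at its end. The bar lies across it and overhangs 7 mm at each end. Each further stroke puts a bar here and shoves the others 20 mm further out, in a touching row; it holds five.
- feed_lever (a joint): Sprung press lever behind the magazine, rad: 0 = up, 0.77 = down on its stop; pivot 45 mm behind the magazine point, 95 mm above the bench, along the dispenser's y. A full stroke (over 0.72) pushes the lowest bar out on the rail; the next drops when the lever is right up again, which its spring does within 1 s. Pressing takes 5 N, rising to about 10 N.
- paddle (a point): Centre of the upper face of the lever's paddle, a black rubber pad 34 x 38 mm, to be pushed down: 136 mm above the bench with the lever up, 71 mm when fully down; about 121 mm behind the magazine point when up, 128 mm when down and 131 mm half-way. It is tilted 0.385 rad at both ends of its stroke.
- bar1_mid (a point): Steel nut bar 20 x 40 x 8 mm (x, y, z) with two tapped holes, 50 g; the point is its centre, axes the bar's (y long, z thick). All six are alike and start in the magazine, bar1 lowest, bar6 on top; only the lever lets them out.
- bar2_mid (a point): One of six steel nut bars, as bar1.
- bar3_mid (a point): One of six steel nut bars, as bar1.
- bar4_mid (a point): One of six steel nut bars, as bar1.
- bar5_mid (a point): One of six steel nut bars, as bar1.
- bar6_mid (a point): One of six steel nut bars, as bar1.
- block_white_mid (a point): White plastic fixture block, stepped on top, 30 x 52 x 24 mm (x, y, z). Stands on the bench, front (its own -x side) towards the robot, turned up to 0.45 rad; long side along its y. Point: the block's centre, half-way up. May be absent.
- block_orange_mid (a point): Orange fixture block with two holes, 30 x 40 x 22 mm (x, y, z). Stands on the bench, front (its own -x side) towards the robot, turned up to 0.45 rad; long side along its y. Point: the block's centre, half-way up. May be absent.
- block_steel_mid (a point): Ground steel fixture block with two holes, 20 x 45 x 20 mm (x, y, z). Stands on the bench, front (its own -x side) towards the robot, turned up to 0.45 rad; long side along its y. Point: the block's centre, half-way up. May be absent.
- block_orange_b_mid (a point): Orange fixture block with two holes, 30 x 40 x 22 mm (x, y, z). Stands on the bench, front (its own -x side) towards the robot, turned up to 0.45 rad; long side along its y. Point: the block's centre, half-way up. May be absent.
- block_white_b_mid (a point): White plastic fixture block, stepped on top, 30 x 52 x 24 mm (x, y, z). Stands on the bench, front (its own -x side) towards the robot, turned up to 0.45 rad; long side along its y. Point: the block's centre, half-way up. May be absent.
- block_steel_b_mid (a point): Ground steel fixture block with two holes, 20 x 45 x 20 mm (x, y, z). Stands on the bench, front (its own -x side) towards the robot, turned up to 0.45 rad; long side along its y. Point: the block's centre, half-way up. May be absent.
- driver_yellow: Bystander: screwdriver with yellow handle lying at the left near the bench's front edge, 152 mm long, 22 mm thick; leave it alone. Origin under its middle, y along its length.
- marker: Bystander: marker pen lying at the right, 135 mm long, 17 mm thick; leave it alone. Origin under its middle, y along its length.

How it is judged:
By the outcome, as a careful person would: the job done as asked, in the order asked, and still so for the second after the job is handed in, with the robot touching nothing.
Of block_white, block_orange, block_steel, block_orange_b, block_white_b, block_steel_b only 4 to 5 are there at a start; the rules pass over those that are not, and their reading is None.
At some moment in a run one of block_white, block_orange, block_steel, block_orange_b, block_white_b, block_steel_b may be knocked a few centimetres aside while the robot is not near it.
Once in a run the grip may slacken for a moment while it holds something.
It also fails if it takes over 208 s, if anything falls off the work surface, if the arm or the gripper's body presses on something with over 40 N, if the wrist force passes 120 N, or if a joint passes its speed limit or range.

## Robot

A 6-joint arm with a two-finger parallel gripper is mounted at the origin on a cart in front of the work surface, level with it; the furniture and walls round the work are solid. World frame = base frame: x ahead of the robot, y to its left, z up, the work surface at z = 0. Lengths are in m, angles in rad, forces in N, time in s.
With the tool pointing down it reaches from about 0.275 to 0.825 m from the base axis. Payload 5.2 kg.
Tool frame: the origin (TCP) lies at the very end of the fingers, on their centre line; the grasp point (between the pads) lies 19 mm behind it; y points along the fingers, z is the direction in which the jaws open and shut, and the axes are right-handed (so a half turn about y gives the same grasp; the last joint's range is limited). The gripper opens to 93 mm and grips with 3 to 60 N. Pads are 15 mm wide; open, the fingers measure 128 mm over their backs; the gripper's body (75 mm by 188 mm) begins 65 mm behind the grasp point.
Start: joints at [-1.347, 0.259, 1.535, -0, 1.348, -0.203], TCP at [0.228, -0.501, 0.219] pointing down, gripper open.
Joint ranges: [-3.14, 3.14], [-0.91, 2.08], [0.19, 2.58], [-1.22, 4.36], [0.22, 2.71], [-3.12, 3.12]. Speed limits (rad/s): [2.57, 2.57, 3.14, 3.14, 3.14, 3.14].

## Interface

Orientations are given as a unit quaternion [w, x, y, z].
In Python, from rig import get_obs, snapshot, hand_in gives the robot as it stands.
- The arm moves only by the tool send_rows, never from a script. Its argument "increments" is a list of rows, each an object with "translation": the shift along the world's x, y, z in m, a list of three; "turn": the turn about the world's z in degrees; "claw": the finger opening in m, from 0 to 0.093. In form: [{"translation": [tx, ty, tz], "turn": turn, "claw": claw}, ...]. A call has 1 to 20 rows; each row shifts and turns the commanded pose from where the row before left it; what a row does not reach is not made up. A row lasts 1/12 s, in which the tool goes at most 41.7 mm and 7.16 degrees, less where a joint would pass 70% of its speed; a pose out of reach is approached as far as the arm can. A call with a gripper value outside its range is refused whole. The fingers move at their own pace and stop on an object; the grip force is fixed at half the most. Time passes only in rows, so rows that do not move let the fingers close. It gives the time, the measured TCP pose, the force and the opening at its end, in the units of the state.
- get_obs(): the state, without advancing time (a new reading comes with each control period).
- snapshot(name): name is "side" or "top" or "wrist"; returns a dict with "image" (480x640x3 uint8, blue, green, red), "z_map" (480x640 float32, m along the optical axis (not along the pixel's ray), 0 where there is no reading), "mtx" (3x3 intrinsics, pixels), "R" (3x3) and "t" (3): a world point X has camera coordinates R X + t. Camera axes: x right, y down, z forward; pixel columns grow to the right and rows downward; lengths in m; the calibration is good to about 2 mm. A picture is of the moment at which its call begins.
- hand_in(): hands the job in, once; it reports no verdict.
The state is a dict: "time": time; "joint_positions": joint angles; "joint_vel": joint speeds; "effort": joint torques, N m; "tool_pos": TCP position; "tool_rot": TCP orientation; "force": force on the tool from outside, world axes, zero at the start; "torque": the same for the moment, N m; "width": opening from 0.0 (shut) to 1.0 (fully open).
Only numpy, scipy, OpenCV 4.12 (cv2) and the standard library are available. Lean on these libraries where they do the work, as an engineer would, in place of code of your own. Each camera call takes 0.05 s, during which the arm holds its last target. There are 200 camera calls.

## Working session

There is one attempt and no reset: what is moved stays moved. The work goes in short steps, Python scripts to look and compute and a tool call to move; the robot and the scene stay as the last step left them, time stands still between calls to the robot, and variables do not carry over. Pictures are saved under pics/ and viewed, about 12 in all and at most 16, crops included, and the job is handed in when it is done.

Besides the shell and the picture viewer there is one more tool, called after "Request:" as name([rows], argument=value, ...), one row to a line, values as JSON. send_rows: Moves the arm, as the interface text tells. Its arguments: {"type":"object","properties":{"increments":{"type":"array","items":{"type":"object","properties":{"translation":{"type":"array","items":{"type":"number"}},"turn":{"type":"number"},"claw":{"type":"number"}}}}},"required":["increments"]}

```bash
mkdir -p pics; ls
python3 - <<'E'
from rig import *
import cv2,numpy as np
print({k:np.round(v,3) for k,v in get_obs().items()})
for n in("top","side"):
    s=snapshot(n);cv2.imwrite(f"pics/{n}0.png",s["image"]);np.savez(f"{n}0.npz",**s)
    print(n,s["mtx"],np.round(s["R"],3),-s["R"].T@s["t"])
E
```

```text
pics
{'time': np.float64(0.0), 'joint_positions': array([-1.347,  0.259,  1.536, -0.   ,  1.348, -0.203]), 'joint_vel': array([-0.   , -0.   ,  0.001,  0.001,  0.001, -0.001]), 'effort': array([ 3.0000e-03, -4.3731e+01, -2.8400e+01,  7.2000e-02,  4.1000e-02,
       -0.0000e+00]), 'tool_pos': array([ 0.228, -0.5  ,  0.218]), 'tool_rot': array([ 0.15 , -0.15 ,  0.692, -0.69 ]), 'force': array([0.486, 0.132, 0.166]), 'torque': array([-0.004,  0.007, -0.008]), 'width': np.float64(1.0)}
top [[441.26494006   0.         323.13876866]
 [  0.         441.26494006 233.95136448]
 [  0.           0.           1.        ]] [[-0.001 -1.    -0.008]
 [-0.996  0.001 -0.094]
 [ 0.094  0.008 -0.996]] [ 0.35635795 -0.09167799  1.31188365]
side [[444.36200671   0.         317.64988229]
 [  0.         444.36200671 247.19054593]
 [  0.           0.           1.        ]] [[ 0.983 -0.183 -0.018]
 [-0.126 -0.602 -0.789]
 [ 0.133  0.777 -0.615]] [ 0.30324829 -0.95493398  0.81541262]
```

View pics/top0.png

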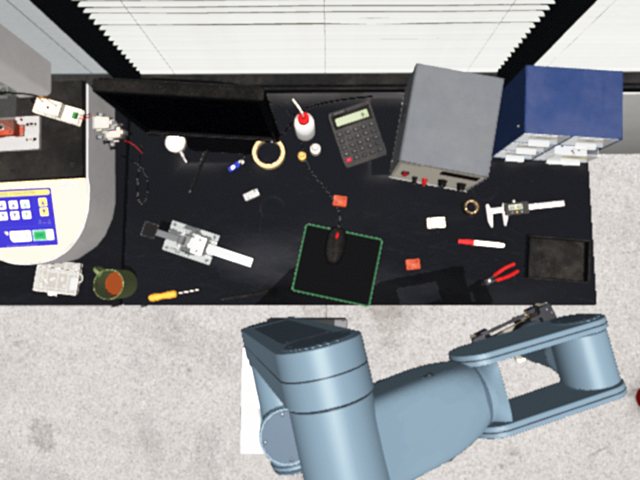

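View pics/side0.png

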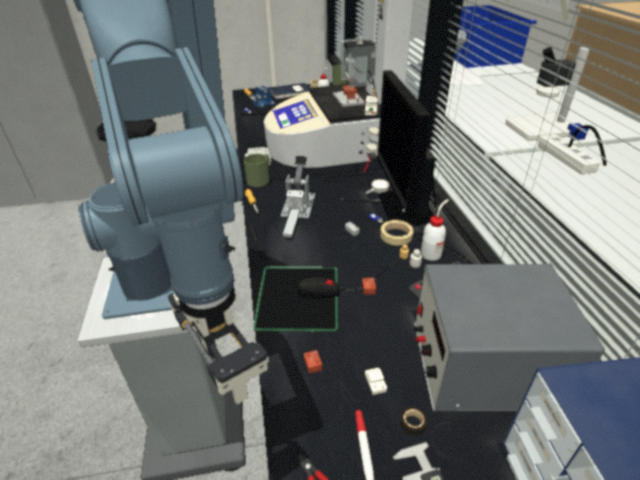

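The top view shows orange blocks at (340,200) and (413,264), a white block at (436,222), and a small light, probably steel, block at (251,194). The dispenser is at (200,245): paddle at (152,230), rail end at (250,262). The driver is at (172,295) and the marker at (482,244). Next I'll measure these with the depth data.

```bash
cat > h.py <<'E'
import numpy as np,cv2
from rig import *
def cloud(s):
    v,u=np.mgrid[0:480,0:640]; z=s["z_map"]; K=s["mtx"]
    P=np.stack([(u-K[0,2])/K[0,0]*z,(v-K[1,2])/K[1,1]*z,z],-1)
    return (P-s["t"])@s["R"]
def ray(s,uv,h):
    uv=np.atleast_2d(np.asarray(uv,float)); K=s["mtx"]
    d=np.c_[(uv-K[[0,1],[2,2]])/K[[0,1],[0,1]],np.ones(len(uv))]@s["R"]
    c=-s["R"].T@s["t"]
    return (c+d*((h-c[2])/d[:,2])[:,None])[:,:2]
E
python3 - <<'E'
from h import *
s=dict(np.load("top0.npz"));W=cloud(s)
X,Z=W[...,0],W[...,2]
b=(X>.2)&(X<.75)&(abs(Z)<.006);print("bench z med",np.median(Z[b]),b.sum())
m=((Z>.010)&(Z<.2)&(X>.22)&(X<.75)&(s["z_map"]>0)).astype(np.uint8)
n,l,st,c=cv2.connectedComponentsWithStats(m)
for i in range(1,n):
    if 15<st[i,4]<4000:
        k=l==i;print(np.round(c[i]),st[i],"med",np.round(np.median(W[k],0),3),"zmax",np.round(np.percentile(Z[k],95),3),np.median(s["image"][k],0))
im=s["image"][130:310,100:620]
a=cv2.resize(im[:, :200],None,fx=4,fy=4,interpolation=cv2.INTER_CUBIC);cv2.imwrite("pics/c1.png",a[:600])
cv2.imwrite("pics/c2.png",cv2.resize(np.clip(im[:,100:360].astype(float)*2.0+20,0,255).astype(np.uint8),None,fx=3,fy=3,interpolation=cv2.INTER_CUBIC))
E
```

```text
bench z med 0.00013150555643362422 63416
[237. 133.] [ 172  124  108   18 1090] med [0.743 0.149 0.137] zmax 0.194 [8. 6. 6.]
[135. 146.] [127 141  16  12  17] med [0.742 0.476 0.04 ] zmax 0.056 [ 42.  41. 123.]
[315. 148.] [311 143  10  12  92] med [ 0.731 -0.057  0.031] zmax 0.049 [231. 241. 247.]
[176. 148.] [166 144  20  13 119] med [0.74  0.359 0.019] zmax 0.024 [254. 255. 255.]
[269. 157.] [253 144  32  25 244] med [0.705 0.081 0.024] zmax 0.029 [193.5 246.  255. ]
[359. 151.] [339 144  46  22 297] med [ 0.73  -0.183  0.012] zmax 0.017 [79. 79. 83.]
[244. 150.] [240 146   7   9  19] med [0.733 0.158 0.011] zmax 0.017 [13. 13. 13.]
[302. 155.] [298 151   9   9  57] med [ 0.713 -0.018  0.026] zmax 0.041 [120. 210. 251.]
[129. 158.] [122 155  16   8  21] med [0.709 0.503 0.016] zmax 0.027 [35. 25. 25.]
[251. 194.] [244 188  16  13 112] med [0.598 0.133 0.02 ] zmax 0.024 [240. 243. 246.]
[340. 200.] [333 195  15  12 142] med [ 0.579 -0.131  0.021] zmax 0.025 [ 77.  109.  237.5]
[471. 206.] [463 198  18  18 156] med [ 0.561 -0.518  0.018] zmax 0.023 [61.  79.5 97.5]
[516. 208.] [500
[... 345 characters left out ...]
57.] [527 234  64  49 528] med [ 0.41  -0.791  0.023] zmax 0.027 [38. 38. 40.]
[481. 242.] [458 239  47   8 197] med [ 0.455 -0.547  0.014] zmax 0.019 [252. 255. 255.]
[413. 263.] [405 258  16  12 150] med [ 0.393 -0.342  0.022] zmax 0.025 [ 77.  108.5 238. ]
[502. 269.] [492 262  23  18  67] med [ 0.376 -0.604  0.012] zmax 0.015 [ 49.  50. 224.]
[114. 283.] [  93  265   44   35 1158] med [0.336 0.523 0.048] zmax 0.093 [44. 76. 71.]
[508. 275.] [497 270  22  10  47] med [ 0.358 -0.622  0.012] zmax 0.016 [ 42.  43. 226.]
[488. 281.] [484 279   9   6  17] med [ 0.341 -0.565  0.012] zmax 0.015 [ 97.  99. 104.]
[164. 295.] [149 290  37  11 204] med [0.301 0.383 0.018] zmax 0.023 [ 85. 213. 255.]
```

View pics/c1.png

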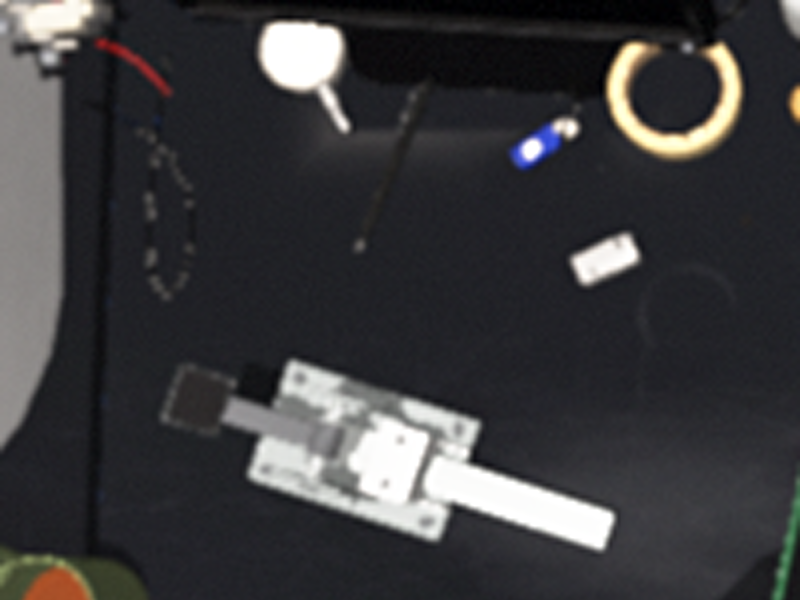

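View pics/c2.png

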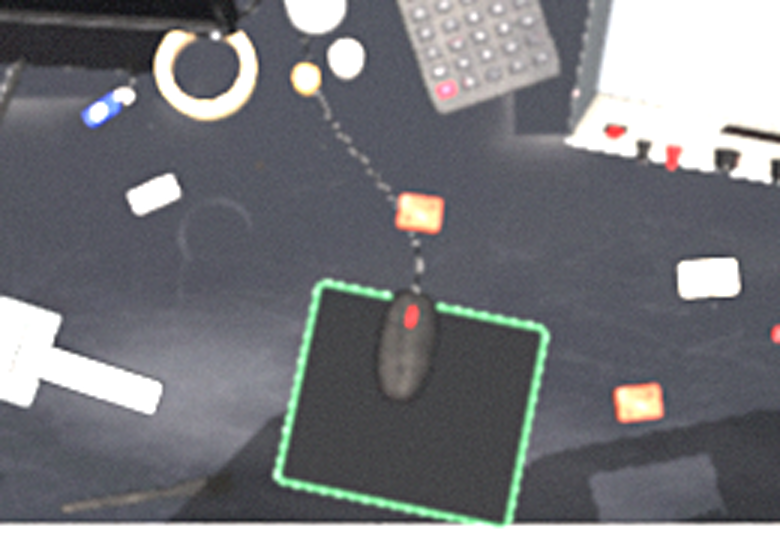

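There are four blocks: steel at (251,194), orange at (340,200) and (413,264), and white at (436,222). The bench under the arm is off the table edge, so nothing is hidden there. Next come coarse poses and the tool yaw.

```bash
cat >> h.py <<'E'
from scipy.spatial.transform import Rotation as Ro
def tool():
    o=get_obs();q=o["tool_rot"];R=Ro.from_quat([q[1],q[2],q[3],q[0]]).as_matrix()
    return o["time"],o["tool_pos"].round(4),"jaw",np.degrees(np.arctan2(R[1,2],R[0,2])).round(2),"F",o["force"].round(1),"w",round(float(o["width"])*93,1)
def rect(s,mask,h):
    cs,_=cv2.findContours(mask.astype(np.uint8),cv2.RETR_EXTERNAL,cv2.CHAIN_APPROX_NONE)
    c=max(cs,key=cv2.contourArea)[:,0].astype(float)
    p=ray(s,c,h);(a,b),(w,l),ang=cv2.minAreaRect((p*1000).astype(np.float32))
    if w>l:w,l,ang=l,w,ang-90   # ang: direction of short side
    ang=(ang+90)%180-90
    return np.r_[a,b,w,l,ang].round(1)
E
python3 - <<'E'
from h import *
print(tool())
s=dict(np.load("top0.npz"));W=cloud(s);Z=W[...,2];g=s["image"].max(2);sat=g-s["image"].min(2)
for n,u,v,h in(("steel",251,194,.02),("or",340,200,.022),("wh",436,222,.024),("orb",413,264,.022)):
    k=np.zeros((480,640),bool);k[v-14:v+15,u-16:u+17]=1
    print(n,rect(s,k&(g>130),h))
k=np.zeros((480,640),bool);k[235:280,211:262]=1
k&=(g>200)&(Z<.035)
print("rail",rect(s,k,.026))
k=np.zeros((480,640),bool);k[215:242,136:160]=1;k&=(Z>.1);print("paddle",rect(s,k,.136),W[k].mean(0))
k=(Z>.085)&(abs(W[...,0]-.49)<.22)&(abs(W[...,1]-.41)<.25)&(s["z_map"]>0)
n,l,st,c=cv2.connectedComponentsWithStats(k.astype(np.uint8))
for i in range(1,n):
    if st[i,4]>20:print(st[i],W[l==i].min(0).round(3),W[l==i].max(0).round(3))
E
```

```text
(0.1, array([ 0.2276, -0.5002,  0.2179]), 'jaw', np.float64(-65.54), 'F', array([ 0.9,  0.1, -0.2]), 'w', 93.0)
steel [596.9 133.6  24.2  47.1  23.5]
or [ 5.777e+02 -1.278e+02  3.290e+01  4.140e+01 -3.000e-01]
wh [ 5.130e+02 -4.105e+02  3.540e+01  5.600e+01 -1.000e-01]
orb [ 390.8 -341.    31.7   42.6    6.3]
rail [419.9 196.4  54.2 146.5 -32.3]
paddle [479.7 380.2  39.4  49.1 -16.7] [0.48020396 0.38183964 0.13861405]
[  33  138   74  124 7097] [0.396 0.528 0.085] [0.71  0.66  0.218]
[141 221  54  33 562] [0.419 0.279 0.085] [0.503 0.406 0.144]
[ 93 269  33  31 200] [0.293 0.467 0.085] [0.375 0.556 0.1  ]
```

Request:
send_rows([
  {"translation":[0.02,0,0.02],"turn":0,"claw":0.0},
  {"translation":[0.02,0.0,0.02],"turn":0,"claw":0.0},
  {"translation":[0.02,0.02,0.02],"turn":3,"claw":0.0},
  {"translation":[0.02,0.03,0.02],"turn":3,"claw":0.0},
  {"translation":[0.01,0.04,0.01],"turn":3,"claw":0.0},
  {"translation":[0.01,0.04,0.01],"turn":3,"claw":0.0},
  {"translation":[0.01,0.04,0.01],"turn":3,"claw":0.0},
  {"translation":[0.01,0.04,0.01],"turn":3,"claw":0.0},
  {"translation":[0.01,0.04,0.01],"turn":3,"claw":0.0},
  {"translation":[0.01,0.04,0],"turn":3,"claw":0.0},
  {"translation":[0.01,0.04,0],"turn":3,"claw":0.0},
  {"translation":[0.01,0.04,0],"turn":3,"claw":0.0},
  {"translation":[0.01,0.04,0],"turn":3,"claw":0.0},
  {"translation":[0.01,0.04,0],"turn":3,"claw":0.0},
  {"translation":[0.01,0.04,0],"turn":3,"claw":0.0},
  {"translation":[0.01,0.04,0],"turn":3,"claw":0.0},
  {"translation":[0,0.04,0],"turn":3,"claw":0.0},
  {"translation":[0,0.04,0],"turn":3,"claw":0.0},
  {"translation":[0,0.04,0],"turn":0,"claw":0.0},
  {"translation":[0,0,0],"turn":0,"claw":0.0},
])

```text
time: 1.77
tool_pos: [0.4254, 0.1523, 0.3474]
tool_rot: [0.421, -0.42, 0.57, -0.568]
force: [-0.6, -0.9, -0.5]
width: 0.004
```

Run:
```python
from h import *
print(tool())
s=snapshot("wrist");cv2.imwrite("pics/w1.png",s["image"]);np.savez("w1.npz",**s)
print(s["mtx"],s["R"].round(3),-s["R"].T@s["t"])
```

```text
(1.7667, array([0.4254, 0.1523, 0.3474]), 'jaw', np.float64(-17.09), 'F', array([-0.6, -0.9, -0.5]), 'w', 0.4)
[[430.47822045   0.         313.6754273 ]
 [  0.         430.47822045 242.82191977]
 [  0.           0.           1.        ]] [[ 0.956 -0.293 -0.001]
 [-0.28  -0.915  0.29 ]
 [-0.086 -0.277 -0.957]] [0.44918623 0.23048889 0.51475321]
```

View pics/w1.png

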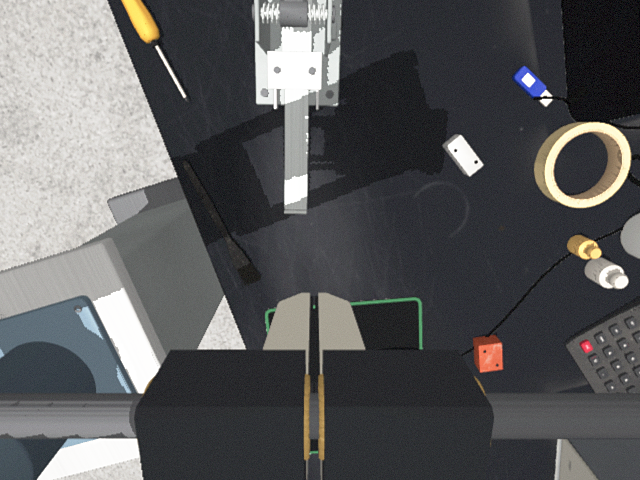

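The wrist view shows the rail at (284-308, 90-213), the magazine top at about (295,70), the steel block at (463,155) and the orange block at (488,354). Next I'll fit the dispenser axes using depth.

```bash
cat > m.py <<'E'
from h import *
def blk(s,u,v,h,r=40,g=110):
    im=s["image"].max(2);k=np.zeros((480,640),bool);k[max(0,v-r):v+r,max(0,u-r):u+r]=1
    W=cloud(s);k&=(W[...,2]>h-.005)&(W[...,2]<h+.006)
    # top face: corners from depth-selected pixels, plus half a pixel each side
    n,l,st,c=cv2.connectedComponentsWithStats(k.astype(np.uint8));i=1+np.argmax(st[1:,4])
    return rect(s,l==i,h)
E
python3 - <<'E'
from m import *
s=dict(np.load("w1.npz"));W=cloud(s);Z=W[...,2]
print("steel",blk(s,463,155,.02),"or",blk(s,488,354,.022,30))
def box(n,z0,z1,h,u0,u1,v0,v1):
    k=np.zeros((480,640),bool);k[v0:v1,u0:u1]=1;k&=(Z>z0)&(Z<z1)
    print(n,k.sum(),rect(s,k,h),"cloud",W[k].mean(0).round(4));return k
k=box("rail",.019,.029,.024,270,325,100,205)
d=W[k][:,:2];print("pca",np.degrees(np.arctan2(*np.linalg.svd(d-d.mean(0))[2][0][::-1])) if len(d)<4000 else None)
box("stop",.020,.04,.026,270,325,100,225)
box("mag",.072,.084,.078,230,360,20,120)
t=dict(np.load("top0.npz"));W=cloud(t);Z=W[...,2]
k=np.zeros((480,640),bool);k[215:260,160:225]=1;k&=(Z>.072)&(Z<.084);print("magtop",rect(t,k,.078),W[k].mean(0))
E
```

```text
steel [597.5 137.3  21.   46.2  24. ] or [ 578.1 -124.8   31.5   43.8   -7.6]
rail 2481 [416.3 194.3  26.  115.  -18.2] cloud [0.4166 0.1964 0.0249]
pca -108.21226926942637
stop 2725 [414.8 189.6  25.9 124.9 -18.2] cloud [0.4156 0.1929 0.0252]
mag 2064 [442.1 273.2  32.6  51.3  73. ] cloud [0.4417 0.2741 0.079 ]
magtop [443.4 269.2  33.   50.3  71.6] [0.44301655 0.27062343 0.07781985]
```

Dispenser axis is 71.8°, with the magazine at (0.442, 0.272). The press point is (0.481, 0.392).

Request:
send_rows([
  {"translation":[0.008,0.034,0],"turn":-1,"claw":0.0},
  {"translation":[0.008,0.034,0],"turn":0,"claw":0.0},
  {"translation":[0.008,0.034,0],"turn":0,"claw":0.0},
  {"translation":[0.008,0.034,0],"turn":0,"claw":0.0},
  {"translation":[0.008,0.034,0],"turn":0,"claw":0.0},
  {"translation":[0.008,0.034,0],"turn":0,"claw":0.0},
  {"translation":[0.008,0.034,0],"turn":0,"claw":0.0},
  {"translation":[0,0.0,-0.03],"turn":0,"claw":0.0},
  {"translation":[0,0.0,-0.04],"turn":0,"claw":0.0},
  {"translation":[0,0.0,-0.04],"turn":0,"claw":0.0},
  {"translation":[0,0.0,-0.04],"turn":0,"claw":0.0},
  {"translation":[0,0.0,-0.03],"turn":0,"claw":0.0},
  {"translation":[0,0.0,-0.01],"turn":0,"claw":0.0},
  {"translation":[0,0.0,0],"turn":0,"claw":0.0},
  {"translation":[0,0.0,0],"turn":0,"claw":0.0},
])

```text
time: 3.07
tool_pos: [0.4839, 0.3831, 0.1587]
tool_rot: [-0.413, 0.412, -0.574, 0.574]
force: [0.5, -0.4, 0.7]
width: 0.012
```

Run:
```python
from h import *
print(tool())
s=snapshot("wrist");cv2.imwrite("pics/w2.png",s["image"])
```

```text
(3.0667, array([0.4839, 0.3831, 0.1587]), 'jaw', np.float64(-18.61), 'F', array([ 0.5, -0.4,  0.7]), 'w', 1.1)
```

View pics/w2.png

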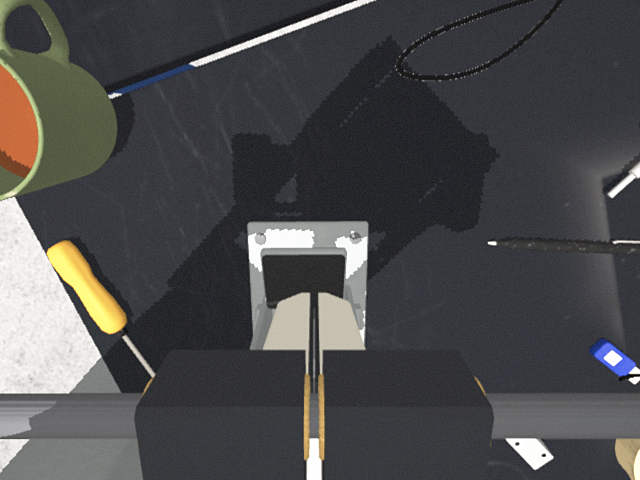

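The tip sits about 4 mm right of the paddle's centre (paddle spans columns 262-345), which matches the computed offset. I'll correct it and press.

Request:
send_rows([
  {"translation":[-0.003,0.009,0],"turn":0.4,"claw":0.0},
  {"translation":[0,0,-0.01],"turn":0,"claw":0.0},
  {"translation":[0,0,-0.01],"turn":0,"claw":0.0},
  {"translation":[0,0,-0.01],"turn":0,"claw":0.0},
  {"translation":[0,0,-0.01],"turn":0,"claw":0.0},
  {"translation":[0,0,-0.01],"turn":0,"claw":0.0},
  {"translation":[0,0,-0.01],"turn":0,"claw":0.0},
  {"translation":[0,0,-0.01],"turn":0,"claw":0.0},
  {"translation":[0,0,-0.005],"turn":0,"claw":0.0},
  {"translation":[0,0,0],"turn":0,"claw":0.0},
  {"translation":[0,0,0],"turn":0,"claw":0.0},
])

```text
time: 4.03
tool_pos: [0.4813, 0.3946, 0.0832]
tool_rot: [0.417, -0.413, 0.573, -0.572]
force: [1.4, 4.7, 3.9]
width: 0.008
```

Request:
send_rows([
  {"translation":[0,0,-0.004],"turn":0,"claw":0.0},
  {"translation":[0,0,-0.003],"turn":0,"claw":0.0},
  {"translation":[0,0,0],"turn":0,"claw":0.0},
  {"translation":[0,0,0],"turn":0,"claw":0.0},
])

```text
time: 4.37
tool_pos: [0.4808, 0.3935, 0.0763]
tool_rot: [-0.416, 0.414, -0.572, 0.573]
force: [1.2, 2.0, 5.6]
width: 0.005
```

Request:
send_rows([
  {"translation":[0,0,-0.002],"turn":0,"claw":0.0},
  {"translation":[0,0,0],"turn":0,"claw":0.0},
  {"translation":[0,0,0],"turn":0,"claw":0.0},
])

```text
time: 4.62
tool_pos: [0.4808, 0.3932, 0.0747]
tool_rot: [-0.416, 0.414, -0.572, 0.573]
force: [0.6, -0.0, 8.5]
width: 0.007
```

Request:
send_rows([
  {"translation":[0,0,-0.002],"turn":0,"claw":0.0},
  {"translation":[0,0,0],"turn":0,"claw":0.0},
  {"translation":[0,0,0],"turn":0,"claw":0.0},
])

```text
time: 4.87
tool_pos: [0.4809, 0.3933, 0.0742]
tool_rot: [-0.416, 0.414, -0.572, 0.573]
force: [-1.7, -2.4, 16.9]
width: 0.004
```

The lever is on its stop (17 N at z 0.074). Now I'll raise the tool and wait more than 1 s.

Request:
send_rows([
  {"translation":[0,0,0.03],"turn":0,"claw":0.0},
  {"translation":[0,0,0.03],"turn":0,"claw":0.0},
  {"translation":[0,0,0.03],"turn":0,"claw":0.0},
  {"translation":[0,0,0],"turn":0,"claw":0.0},
  {"translation":[0,0,0],"turn":0,"claw":0.0},
  {"translation":[0,0,0],"turn":0,"claw":0.0},
  {"translation":[0,0,0],"turn":0,"claw":0.0},
  {"translation":[0,0,0],"turn":0,"claw":0.0},
  {"translation":[0,0,0],"turn":0,"claw":0.0},
  {"translation":[0,0,0],"turn":0,"claw":0.0},
  {"translation":[0,0,0],"turn":0,"claw":0.0},
  {"translation":[0,0,0],"turn":0,"claw":0.0},
  {"translation":[0,0,0],"turn":0,"claw":0.0},
  {"translation":[0,0,0],"turn":0,"claw":0.0},
  {"translation":[0,0,0],"turn":0,"claw":0.0},
  {"translation":[0,0,0],"turn":0,"claw":0.0},
  {"translation":[0,0,0],"turn":0,"claw":0.0},
  {"translation":[0,0,0],"turn":0,"claw":0.0},
  {"translation":[0,0,0],"turn":0,"claw":0.0},
])

```text
time: 6.45
tool_pos: [0.4798, 0.3928, 0.1618]
tool_rot: [0.415, -0.415, 0.573, -0.573]
force: [-0.0, -0.5, 0.5]
width: 0.005
```

Run:
```python
from h import *
print(tool())
s=snapshot("side");np.savez("side1.npz",**s)
im=s["image"];cv2.imwrite("pics/s1.png",cv2.resize(im[150:250,240:380],None,fx=5,fy=5,interpolation=cv2.INTER_CUBIC))
```

```text
(6.45, array([0.4798, 0.3928, 0.1618]), 'jaw', np.float64(-18.15), 'F', array([-0. , -0.5,  0.5]), 'w', 0.5)
```

View pics/s1.png

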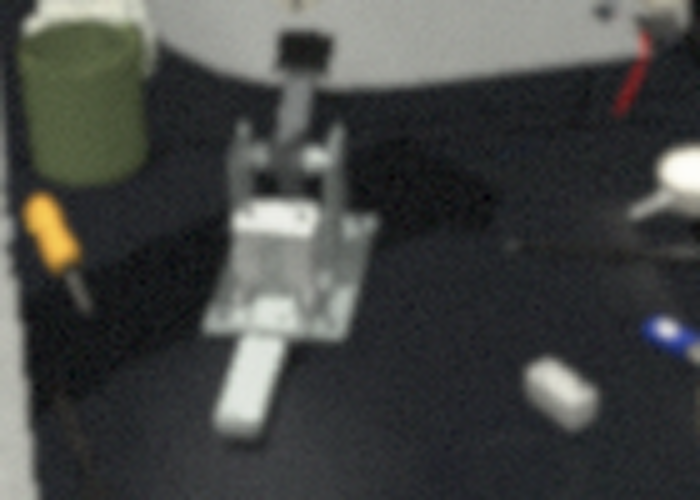

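One bar is on the rail at crop (275,310) and the lever is up at crop (305,50). Three more identical strokes follow.

Request:
send_rows([
  {"translation":[0.0005,0,-0.02],"turn":0,"claw":0.0},
  {"translation":[0,0,-0.01],"turn":0,"claw":0.0},
  {"translation":[0,0,-0.01],"turn":0,"claw":0.0},
  {"translation":[0,0,-0.01],"turn":0,"claw":0.0},
  {"translation":[0,0,-0.01],"turn":0,"claw":0.0},
  {"translation":[0,0,-0.01],"turn":0,"claw":0.0},
  {"translation":[0,0,-0.01],"turn":0,"claw":0.0},
  {"translation":[0,0,-0.005],"turn":0,"claw":0.0},
  {"translation":[0,0,-0.003],"turn":0,"claw":0.0},
  {"translation":[0,0,-0.002],"turn":0,"claw":0.0},
  {"translation":[0,0,0],"turn":0,"claw":0.0},
  {"translation":[0,0,0],"turn":0,"claw":0.0},
  {"translation":[0,0,0],"turn":0,"claw":0.0},
])

```text
time: 7.58
tool_pos: [0.4814, 0.3931, 0.0744]
tool_rot: [-0.416, 0.414, -0.572, 0.573]
force: [-1.3, -1.5, 15.0]
width: 0.006
```

Request:
send_rows([
  {"translation":[0,0,0.03],"turn":0,"claw":0.0},
  {"translation":[0,0,0.03],"turn":0,"claw":0.0},
  {"translation":[0,0,0.03],"turn":0,"claw":0.0},
  {"translation":[0,0,0],"turn":0,"claw":0.0},
  {"translation":[0,0,0],"turn":0,"claw":0.0},
  {"translation":[0,0,0],"turn":0,"claw":0.0},
  {"translation":[0,0,0],"turn":0,"claw":0.0},
  {"translation":[0,0,0],"turn":0,"claw":0.0},
  {"translation":[0,0,0],"turn":0,"claw":0.0},
  {"translation":[0,0,0],"turn":0,"claw":0.0},
  {"translation":[0,0,0],"turn":0,"claw":0.0},
  {"translation":[0,0,0],"turn":0,"claw":0.0},
  {"translation":[0,0,0],"turn":0,"claw":0.0},
  {"translation":[0,0,0],"turn":0,"claw":0.0},
  {"translation":[0,0,0],"turn":0,"claw":0.0},
  {"translation":[0,0,0],"turn":0,"claw":0.0},
  {"translation":[0,0,0],"turn":0,"claw":0.0},
  {"translation":[0,0,0],"turn":0,"claw":0.0},
  {"translation":[0,0,0],"turn":0,"claw":0.0},
])

```text
time: 9.17
tool_pos: [0.4803, 0.3928, 0.1618]
tool_rot: [0.415, -0.415, 0.573, -0.573]
force: [-0.8, -0.1, -0.2]
width: 0.004
```

Request:
send_rows([
  {"translation":[0,0,-0.02],"turn":0,"claw":0.0},
  {"translation":[0,0,-0.01],"turn":0,"claw":0.0},
  {"translation":[0,0,-0.01],"turn":0,"claw":0.0},
  {"translation":[0,0,-0.01],"turn":0,"claw":0.0},
  {"translation":[0,0,-0.01],"turn":0,"claw":0.0},
  {"translation":[0,0,-0.01],"turn":0,"claw":0.0},
  {"translation":[0,0,-0.01],"turn":0,"claw":0.0},
  {"translation":[0,0,-0.005],"turn":0,"claw":0.0},
  {"translation":[0,0,-0.003],"turn":0,"claw":0.0},
  {"translation":[0,0,-0.002],"turn":0,"claw":0.0},
  {"translation":[0,0,0],"turn":0,"claw":0.0},
  {"translation":[0,0,0],"turn":0,"claw":0.0},
  {"translation":[0,0,0],"turn":0,"claw":0.0},
])

```text
time: 10.25
tool_pos: [0.4813, 0.393, 0.0744]
tool_rot: [-0.416, 0.414, -0.572, 0.573]
force: [-1.9, -1.6, 17.2]
width: 0.004
```

Request:
send_rows([
  {"translation":[0,0,0.03],"turn":0,"claw":0.0},
  {"translation":[0,0,0.03],"turn":0,"claw":0.0},
  {"translation":[0,0,0.03],"turn":0,"claw":0.0},
  {"translation":[0,0,0],"turn":0,"claw":0.0},
  {"translation":[0,0,0],"turn":0,"claw":0.0},
  {"translation":[0,0,0],"turn":0,"claw":0.0},
  {"translation":[0,0,0],"turn":0,"claw":0.0},
  {"translation":[0,0,0],"turn":0,"claw":0.0},
  {"translation":[0,0,0],"turn":0,"claw":0.0},
  {"translation":[0,0,0],"turn":0,"claw":0.0},
  {"translation":[0,0,0],"turn":0,"claw":0.0},
  {"translation":[0,0,0],"turn":0,"claw":0.0},
  {"translation":[0,0,0],"turn":0,"claw":0.0},
  {"translation":[0,0,0],"turn":0,"claw":0.0},
  {"translation":[0,0,0],"turn":0,"claw":0.0},
  {"translation":[0,0,0],"turn":0,"claw":0.0},
  {"translation":[0,0,0],"turn":0,"claw":0.0},
  {"translation":[0,0,0],"turn":0,"claw":0.0},
  {"translation":[0,0,0],"turn":0,"claw":0.0},
])

```text
time: 11.83
tool_pos: [0.4803, 0.3928, 0.1618]
tool_rot: [0.415, -0.415, 0.573, -0.573]
force: [0.2, -0.8, -0.2]
width: 0.001
```

Request:
send_rows([
  {"translation":[0,0,-0.02],"turn":0,"claw":0.0},
  {"translation":[0,0,-0.01],"turn":0,"claw":0.0},
  {"translation":[0,0,-0.01],"turn":0,"claw":0.0},
  {"translation":[0,0,-0.01],"turn":0,"claw":0.0},
  {"translation":[0,0,-0.01],"turn":0,"claw":0.0},
  {"translation":[0,0,-0.01],"turn":0,"claw":0.0},
  {"translation":[0,0,-0.01],"turn":0,"claw":0.0},
  {"translation":[0,0,-0.005],"turn":0,"claw":0.0},
  {"translation":[0,0,-0.003],"turn":0,"claw":0.0},
  {"translation":[0,0,-0.002],"turn":0,"claw":0.0},
  {"translation":[0,0,0],"turn":0,"claw":0.0},
  {"translation":[0,0,0],"turn":0,"claw":0.0},
  {"translation":[0,0,0],"turn":0,"claw":0.0},
])

```text
time: 12.92
tool_pos: [0.4812, 0.3928, 0.0744]
tool_rot: [-0.416, 0.414, -0.572, 0.573]
force: [-2.4, -2.8, 16.4]
width: 0.005
```

Request:
send_rows([
  {"translation":[0,0,0.03],"turn":0,"claw":0.0},
  {"translation":[0,0,0.03],"turn":0,"claw":0.0},
  {"translation":[0,0,0.03],"turn":0,"claw":0.0},
  {"translation":[0,0,0.03],"turn":0,"claw":0.0},
  {"translation":[0,0,0.03],"turn":0,"claw":0.0},
  {"translation":[0,0,0.03],"turn":0,"claw":0.0},
  {"translation":[-0.01,-0.03,0.01],"turn":0,"claw":0.055},
  {"translation":[-0.01,-0.03,0],"turn":0,"claw":0.055},
  {"translation":[-0.01,-0.03,0],"turn":0,"claw":0.055},
  {"translation":[-0.01,-0.03,0],"turn":0,"claw":0.055},
  {"translation":[-0.01,-0.03,0],"turn":0,"claw":0.055},
  {"translation":[-0.01,-0.03,0],"turn":0,"claw":0.055},
  {"translation":[-0.01,-0.03,0],"turn":0,"claw":0.055},
  {"translation":[-0.01,-0.03,0],"turn":0,"claw":0.055},
  {"translation":[0,-0.03,0],"turn":0,"claw":0.055},
  {"translation":[0,0,0],"turn":0,"claw":0.055},
  {"translation":[0,0,0],"turn":0,"claw":0.055},
])

```text
time: 14.33
tool_pos: [0.4002, 0.1217, 0.2617]
tool_rot: [0.414, -0.414, 0.573, -0.573]
force: [0.5, -0.7, -0.0]
width: 0.587
```

Run:
```python
from h import *
print(tool())
s=snapshot("wrist");cv2.imwrite("pics/w3.png",s["image"]);np.savez("w3.npz",**s)
s=snapshot("top");np.savez("top1.npz",**s)
```

```text
(14.3333, array([0.4002, 0.1217, 0.2617]), 'jaw', np.float64(-18.35), 'F', array([ 0.5, -0.7, -0. ]), 'w', 54.6)
```

View pics/w3.png

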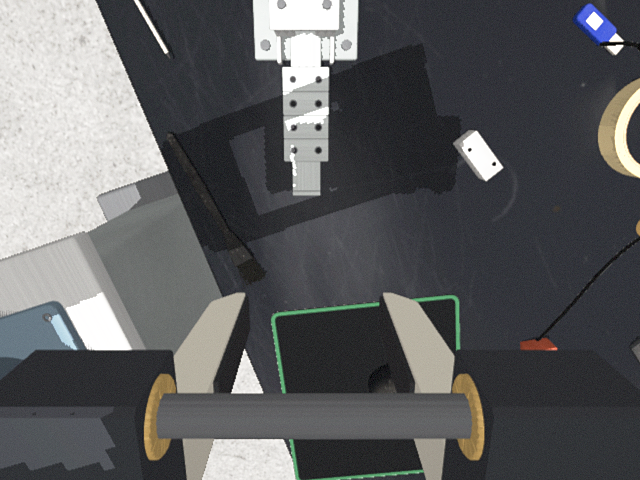

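Four bars sit on the rail in a row, at columns 283-329 and rows 67-161, with the steel block at (478,155). I'll measure them and recompute the block poses.

Run:
```python
from m import *
s=dict(np.load("w3.npz"));W=cloud(s);Z=W[...,2]
k=np.zeros((480,640),bool);k[60:170,260:345]=1;k&=(Z>.0285)&(Z<.036)
r=rect(s,k,.032);print("row",r,W[k].mean(0))
a=np.radians(r[4]+90);d=np.array([np.cos(a),np.sin(a)]);d*=np.sign(d[1]);print("outermost",r[:2]-d*30)
print("steel",blk(s,478,155,.02))
t=dict(np.load("top1.npz"))
for n,u,v,h in(("steel",251,194,.02),("or",340,200,.022),("wh",436,222,.024),("orb",413,264,.022)):
    k=np.zeros((480,640),bool);k[v-14:v+15,u-16:u+17]=1
    print(n,rect(t,k&(t["image"].max(2)>130),h))
```

```text
row [417.7 199.3  40.   78.7 -18.2] [0.41819142 0.200747   0.03297234]
outermost [408.32995244 170.80083845]
steel [560.5 114.   21.1  46.7  22.2]
steel [ 5.665e+02  1.091e+02  2.100e+01  4.750e+01 -1.000e-01]
or [ 5.777e+02 -1.278e+02  3.290e+01  4.140e+01 -3.000e-01]
wh [ 5.130e+02 -4.105e+02  3.540e+01  5.600e+01 -1.000e-01]
orb [ 390.7 -341.    31.5   42.7    5.7]
```

The steel block has been knocked aside and is now at (0.5605, 0.114), 22°. I'll pick up the outermost bar.

Request:
send_rows([
  {"translation":[0.004,0.025,0],"turn":0,"claw":0.055},
  {"translation":[0.0042,0.0238,0],"turn":0.1,"claw":0.055},
  {"translation":[0,0,-0.04],"turn":0,"claw":0.055},
  {"translation":[0,0,-0.04],"turn":0,"claw":0.055},
  {"translation":[0,0,-0.04],"turn":0,"claw":0.055},
  {"translation":[0,0,-0.04],"turn":0,"claw":0.055},
  {"translation":[0,0,-0.03],"turn":0,"claw":0.055},
  {"translation":[0,0,-0.01],"turn":0,"claw":0.055},
  {"translation":[0,0,0],"turn":0,"claw":0.055},
  {"translation":[0,0,0],"turn":0,"claw":0.055},
])

```text
time: 15.27
tool_pos: [0.408, 0.1726, 0.0612]
tool_rot: [0.415, -0.416, 0.572, -0.571]
force: [0.9, 0.4, 0.1]
width: 0.592
```

Request:
send_rows([
  {"translation":[0.0004,-0.002,-0.02],"turn":0,"claw":0.055},
  {"translation":[0,0,-0.0175],"turn":0,"claw":0.055},
  {"translation":[0,0,0],"turn":0,"claw":0.055},
  {"translation":[0,0,0],"turn":0,"claw":0.03},
  {"translation":[0,0,0],"turn":0,"claw":0.03},
  {"translation":[0,0,0],"turn":0,"claw":0.03},
  {"translation":[0,0,0],"turn":0,"claw":0.03},
  {"translation":[0,0,0],"turn":0,"claw":0.03},
  {"translation":[0,0,0],"turn":0,"claw":0.03},
])

```text
time: 16.02
tool_pos: [0.4101, 0.17, 0.0257]
tool_rot: [-0.416, 0.414, -0.572, 0.573]
force: [-0.5, 1.8, 6.5]
width: 0.425
```

Request:
send_rows([
  {"translation":[0,0,0.005],"turn":0,"claw":0.03},
  {"translation":[0,0,0.01],"turn":0,"claw":0.03},
  {"translation":[0,0,0.03],"turn":0,"claw":0.03},
  {"translation":[0,0,0.04],"turn":0,"claw":0.03},
  {"translation":[0,0,0.04],"turn":0,"claw":0.03},
  {"translation":[0,0,0.04],"turn":0,"claw":0.03},
  {"translation":[0,0,0.0],"turn":0,"claw":0.03},
  {"translation":[0,0,0.0],"turn":0,"claw":0.03},
])

```text
time: 16.68
tool_pos: [0.4105, 0.1698, 0.1921]
tool_rot: [-0.417, 0.413, -0.571, 0.573]
force: [-0.5, -0.8, -1.1]
width: 0.429
```

Run:
```python
from h import *
print(tool())
s=snapshot("wrist");cv2.imwrite("pics/w4.png",s["image"]);np.savez("w4.npz",**s)
```

```text
(16.6833, array([0.4105, 0.1698, 0.1921]), 'jaw', np.float64(-18.04), 'F', array([-0.5, -0.8, -1.1]), 'w', 39.9)
```

View pics/w4.png

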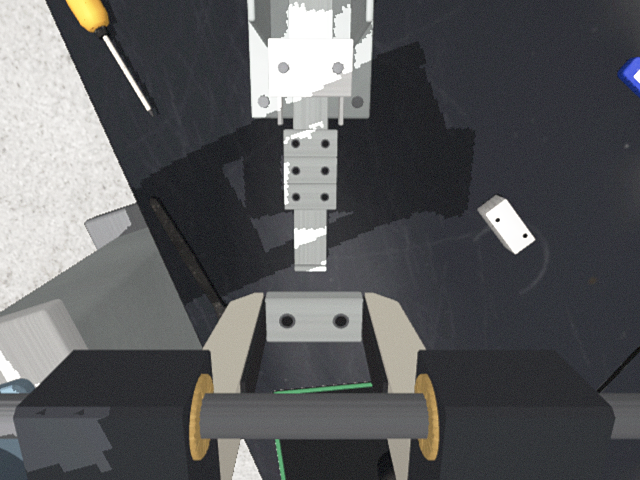

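The bar is held level at the finger tips, around (314,316), and three bars remain on the rail. I'll measure the bar's offset from the TCP and re-measure the steel block.

```bash
cat >> m.py <<'E'
def tgt(name,r):
    hx={"s":10,"o":15,"w":15}[name[0]];a=np.radians(r[4]);d=np.array([np.cos(a),np.sin(a)])
    print(name,"block",r,"target",(r[:2]-d*(hx+20)).round(1),"jaw",r[4]-90)
E
python3 - <<'E'
from m import *
s=dict(np.load("w4.npz"));W=cloud(s);Z=W[...,2]
k=np.zeros((480,640),bool);k[285:350,268:360]=1
z=Z[300:335,295:335];print("bar top z",np.median(z))
h=np.median(z);k&=abs(Z-h)<.004
print("bar",rect(s,k,h))
tgt("steel",blk(s,507,224,.02))
E
```

```text
bar top z 0.19940213291608727
bar [410.6 171.4  21.2  37.9  71.8]
steel block [560.5 114.3  20.9  47.6  22.2] target [532.7 103. ] jaw -67.8
```

Request:
send_rows([
  {"translation":[0.015,-0.008,0],"turn":-6.2,"claw":0.03},
  {"translation":[0.015,-0.008,0],"turn":-6.2,"claw":0.03},
  {"translation":[0.015,-0.009,0],"turn":-6.2,"claw":0.03},
  {"translation":[0.015,-0.009,0],"turn":-6.2,"claw":0.03},
  {"translation":[0.015,-0.009,0],"turn":-6.2,"claw":0.03},
  {"translation":[0.015,-0.008,0],"turn":-6.2,"claw":0.03},
  {"translation":[0.015,-0.008,0],"turn":-6.2,"claw":0.03},
  {"translation":[0.0157,-0.0084,0],"turn":-6.4,"claw":0.03},
  {"translation":[0,0,-0.04],"turn":0,"claw":0.03},
  {"translation":[0,0,-0.04],"turn":0,"claw":0.03},
  {"translation":[0,0,-0.04],"turn":0,"claw":0.03},
  {"translation":[0,0,-0.03],"turn":0,"claw":0.03},
  {"translation":[0,0,0],"turn":0,"claw":0.03},
  {"translation":[0,0,0],"turn":0,"claw":0.03},
])

```text
time: 17.9
tool_pos: [0.5267, 0.1021, 0.0365]
tool_rot: [0.133, -0.138, 0.695, -0.693]
force: [0.2, -0.2, 0.2]
width: 0.427
```

Run:
```python
from h import *
print(tool())
```

```text
(17.9, array([0.5267, 0.1021, 0.0365]), 'jaw', np.float64(-67.86), 'F', array([ 0.2, -0.2,  0.2]), 'w', 39.7)
```

Request:
send_rows([
  {"translation":[0.0045,0.0003,-0.01],"turn":0,"claw":0.03},
  {"translation":[0,0,-0.01],"turn":0,"claw":0.03},
  {"translation":[0,0,-0.008],"turn":0,"claw":0.03},
  {"translation":[0,0,-0.005],"turn":0,"claw":0.03},
  {"translation":[0,0,0],"turn":0,"claw":0.03},
  {"translation":[0,0,0],"turn":0,"claw":0.03},
])

```text
time: 18.4
tool_pos: [0.534, 0.1025, 0.0063]
tool_rot: [0.136, -0.136, 0.694, -0.694]
force: [0.1, -0.0, -0.7]
width: 0.423
```

Request:
send_rows([
  {"translation":[0,0,0],"turn":0,"claw":0.03},
  {"translation":[0,0,0],"turn":0,"claw":0.03},
  {"translation":[0,0,0],"turn":0,"claw":0.03},
])

```text
time: 18.65
tool_pos: [0.5345, 0.1025, 0.0068]
tool_rot: [-0.136, 0.136, -0.694, 0.694]
force: [-0.1, -0.1, -1.1]
width: 0.425
```

Request:
send_rows([
  {"translation":[-0.0033,0,-0.003],"turn":0,"claw":0.03},
  {"translation":[0,0,0],"turn":0,"claw":0.03},
  {"translation":[0,0,0],"turn":0,"claw":0.03},
  {"translation":[0,0,0],"turn":0,"claw":0.03},
  {"translation":[0,0,0],"turn":0,"claw":0.03},
  {"translation":[0,0,0],"turn":0,"claw":0.03},
])

```text
time: 19.15
tool_pos: [0.5309, 0.1025, 0.0033]
tool_rot: [-0.136, 0.136, -0.694, 0.694]
force: [-0.3, -0.1, -0.8]
width: 0.42
```

Request:
send_rows([
  {"translation":[0.0003,0,-0.001],"turn":0,"claw":0.03},
  {"translation":[0,0,0],"turn":0,"claw":0.03},
  {"translation":[0,0,0],"turn":0,"claw":0.03},
  {"translation":[0,0,0],"turn":0,"claw":0.055},
  {"translation":[0,0,0],"turn":0,"claw":0.055},
  {"translation":[0,0,0],"turn":0,"claw":0.055},
  {"translation":[0,0,0.01],"turn":0,"claw":0.055},
  {"translation":[0,0,0.03],"turn":0,"claw":0.055},
  {"translation":[0,0,0.04],"turn":0,"claw":0.055},
  {"translation":[-0.01,0.0,0.04],"turn":6,"claw":0.055},
  {"translation":[-0.015,0.01,0.04],"turn":6,"claw":0.055},
  {"translation":[-0.015,0.01,0.04],"turn":6,"claw":0.055},
  {"translation":[-0.015,0.01,0.02],"turn":6,"claw":0.055},
  {"translation":[-0.015,0.01,0],"turn":6,"claw":0.055},
  {"translation":[-0.015,0.01,0],"turn":6,"claw":0.055},
  {"translation":[-0.015,0.01,0],"turn":7,"claw":0.055},
  {"translation":[-0.015,0.01,0],"turn":6.5,"claw":0.055},
  {"translation":[0,0,0],"turn":0,"claw":0.055},
  {"translation":[0,0,0],"turn":0,"claw":0.055},
  {"translation":[0,0,0],"turn":0,"claw":0.055},
])

```text
time: 20.82
tool_pos: [0.4183, 0.1713, 0.2189]
tool_rot: [-0.414, 0.413, -0.573, 0.574]
force: [1.0, 0.1, 1.2]
width: 0.591
```

Run:
```python
from m import *
print(tool())
s=snapshot("wrist");cv2.imwrite("pics/w5.png",s["image"]);np.savez("w5.npz",**s)
W=cloud(s);Z=W[...,2]
def comps(z0,z1,mn=150):
    k=((Z>z0)&(Z<z1)&(W[...,0]>.25)&(W[...,0]<.7)).astype(np.uint8);n,l,st,c=cv2.connectedComponentsWithStats(k)
    for i in range(1,n):
        if st[i,4]>mn and st[i,3]<200:print(z0,c[i].round(),st[i,4],rect(s,l==i,(z0+z1)/2))
comps(.004,.012,300);comps(.016,.0245,300);comps(.0285,.036,300)
```

```text
(20.8167, array([0.4183, 0.1713, 0.2189]), 'jaw', np.float64(-18.48), 'F', array([1. , 0.1, 1.2]), 'w', 54.9)
0.004 [349.  77.] 1533 [480.8 276.9  21.   91.2 -18.2]
0.004 [272.  29.] 606 [433.5 320.6  12.9  34.  -18.2]
0.004 [329.  28.] 679 [476.6 306.3  13.5  34.  -18.1]
0.004 [255.  86.] 1101 [407.6 286.5  19.6  63.9 -16.4]
0.004 [613.  86.] 1227 [688.1 186.7  19.   52.8  33.6]
0.004 [624. 191.] 470 [686.   90.8  21.   74.6  -5.9]
0.004 [188. 247.] 1338 [297.1 171.1  12.3 111.9   8.4]
0.004 [453. 238.] 959 [530.3 103.5  20.2  43.2  22. ]
0.004 [337. 381.] 1569 [379.6  -3.6  30.6 132.4  71.5]
0.004 [327. 459.] 2262 [347.5 -99.1  53.6 116.8  71.5]
0.016 [93. 20.] 1060 [305.6 364.8  19.7  40.5   6.5]
0.016 [631. 198.] 425 [681.6  92.2  12.7  61.8  -5.9]
0.016 [488. 220.] 1203 [560.6 114.2  20.5  47.1  22.2]
0.0285 [301.  32.] 1464 [453.8 309.4  29.4  31.8 -18.2]
0.0285 [302. 168.] 3599 [420.9 209.2  39.6  59.4 -18.2]
0.0285 [393. 457.] 607 [414.9 -94.8  29.5  53.1 -50.6]
```

View pics/w5.png

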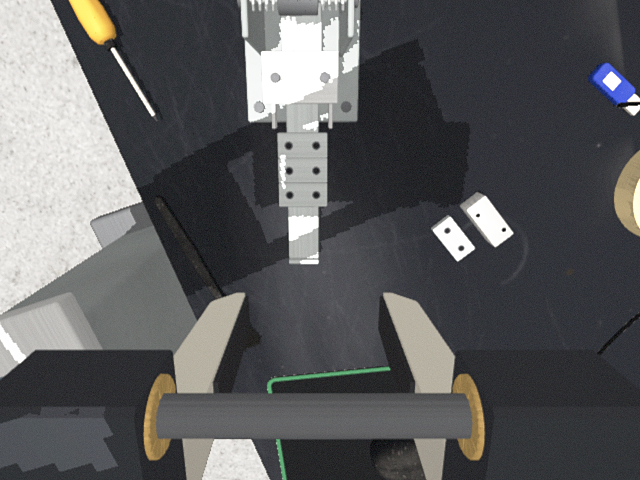

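The first bar lies in front of the steel block, with the gap measured at about 12 mm and nearly centred. Next bar: outermost centre is (0.4147, 0.1902).

Request:
send_rows([
  {"translation":[-0.0036,0.019,0],"turn":0.2,"claw":0.055},
  {"translation":[0,0,-0.04],"turn":0,"claw":0.055},
  {"translation":[0,0,-0.04],"turn":0,"claw":0.055},
  {"translation":[0,0,-0.04],"turn":0,"claw":0.055},
  {"translation":[0,0,-0.03],"turn":0,"claw":0.055},
  {"translation":[0,0,-0.01],"turn":0,"claw":0.055},
  {"translation":[0,0,0],"turn":0,"claw":0.055},
  {"translation":[0,0,0],"turn":0,"claw":0.055},
  {"translation":[0,0,0],"turn":0,"claw":0.055},
  {"translation":[0,0,0],"turn":0,"claw":0.055},
  {"translation":[0,0,0],"turn":0,"claw":0.055},
  {"translation":[0,0,0],"turn":0,"claw":0.055},
])

```text
time: 21.87
tool_pos: [0.4149, 0.1906, 0.0593]
tool_rot: [-0.416, 0.414, -0.572, 0.573]
force: [-0.5, -0.2, -0.7]
width: 0.591
```

Request:
send_rows([
  {"translation":[-0.0003,-0.0005,-0.018],"turn":0,"claw":0.055},
  {"translation":[0,0,-0.0165],"turn":0,"claw":0.055},
  {"translation":[0,0,0],"turn":0,"claw":0.055},
  {"translation":[0,0,0],"turn":0,"claw":0.055},
  {"translation":[0,0,0],"turn":0,"claw":0.03},
  {"translation":[0,0,0],"turn":0,"claw":0.03},
  {"translation":[0,0,0],"turn":0,"claw":0.03},
  {"translation":[0,0,0],"turn":0,"claw":0.03},
  {"translation":[0,0,0],"turn":0,"claw":0.03},
  {"translation":[0,0,0],"turn":0,"claw":0.03},
])

```text
time: 22.7
tool_pos: [0.4145, 0.1901, 0.0246]
tool_rot: [-0.416, 0.414, -0.572, 0.573]
force: [-0.5, -0.3, 5.5]
width: 0.424
```

Request:
send_rows([
  {"translation":[0,0,0.005],"turn":0,"claw":0.03},
  {"translation":[0,0,0.02],"turn":0,"claw":0.03},
  {"translation":[0,0,0.04],"turn":0,"claw":0.03},
  {"translation":[0,0,0.04],"turn":0,"claw":0.03},
  {"translation":[0.009,-0.024,0.04],"turn":-6,"claw":0.03},
  {"translation":[0.009,-0.024,0.03],"turn":-6,"claw":0.03},
  {"translation":[0.009,-0.024,0],"turn":-6,"claw":0.03},
  {"translation":[0.009,-0.024,0],"turn":-6,"claw":0.03},
  {"translation":[0.009,-0.024,0],"turn":-6,"claw":0.03},
  {"translation":[0.009,-0.024,0],"turn":-6,"claw":0.03},
  {"translation":[0.009,-0.024,0],"turn":-6,"claw":0.03},
  {"translation":[0.009,-0.024,0],"turn":-6,"claw":0.03},
  {"translation":[0.009,-0.024,0],"turn":-6,"claw":0.03},
  {"translation":[0.009,-0.024,0],"turn":-6,"claw":0.03},
  {"translation":[0.009,-0.024,0],"turn":-6,"claw":0.03},
  {"translation":[0.009,-0.024,0],"turn":-6,"claw":0.03},
  {"translation":[0.009,-0.024,0],"turn":-6,"claw":0.03},
  {"translation":[0,0,0],"turn":0,"claw":0.03},
  {"translation":[0,0,0],"turn":0,"claw":0.03},
  {"translation":[0,0,0],"turn":0,"claw":0.03},
])

```text
time: 24.37
tool_pos: [0.529, -0.1186, 0.1936]
tool_rot: [-0.038, 0.037, 0.706, -0.706]
force: [-0.1, -1.0, -0.4]
width: 0.425
```

```bash
cat >> m.py <<'E'
def look(f):
    print(tool());s=snapshot("wrist");cv2.imwrite(f"pics/{f}.png",s["image"]);np.savez(f+".npz",**s)
    W=cloud(s);Z=W[...,2]
    z=Z[300:325,300:330];h=np.median(z);k=np.zeros((480,640),bool);k[270:360,255:375]=1;k&=abs(Z-h)<.004
    print("held z",h.round(4),rect(s,k,h))
    for z0,z1 in((.0035,.012),(.016,.028)):
        n,l,st,c=cv2.connectedComponentsWithStats(((Z>z0)&(Z<z1)&(W[...,0]>.25)&(W[...,0]<.7)).astype(np.uint8))
        for i in range(1,n):
            if 500<st[i,4]<8000 and st[i,2]<150:
                hh=np.median(Z[l==i]);print(c[i].round(),st[i,4],"z",hh.round(4),rect(s,l==i,hh),np.median(s["image"][l==i],0))
E
python3 -c "
from m import *
look('w6')"
```

```text
(24.3667, array([ 0.529 , -0.1186,  0.1936]), 'jaw', np.float64(-96.1), 'F', array([-0.1, -1. , -0.4]), 'w', 39.5)
held z 0.2018 [ 529.1 -118.4   21.7   48.    -6. ]
[226.  72.] 904 z 0.005 [642.  -65.    7.4 140.8 -54. ] [39. 39. 39.]
[ 58. 237.] 1130 z 0.0087 [531.1 101.   19.9  43.2  22.1] [255. 255. 255.]
[245. 272.] 3725 z 0.0043 [459.9 -63.6  96.7 101.6  -7.9] [62. 61. 60.]
[420. 292.] 5576 z 0.0043 [ 436.5 -189.5   86.4  116.4  -12. ] [62. 60. 59.]
[313. 372.] 3121 z 0.0041 [ 378.8 -101.9   55.6  113.3   -6. ] [61. 59. 58.]
[346. 442.] 514 z 0.0043 [ 292.8 -116.5   12.2  107.9  -11.8] [146.  205.5 120. ]
[31. 27.] 1383 z 0.0252 [687.2  66.5  17.4  54.   21.6] [254. 255. 255.]
[319. 153.] 2047 z 0.0229 [ 578.8 -127.1   30.2   39.8   -7.7] [ 91. 119. 230.]
[ 27. 206.] 1425 z 0.0208 [561.6 111.1  20.4  47.6  22. ] [255. 255. 255.]
[320. 265.] 1417 z 0.0234 [ 483.4 -117.7   41.9   57.8   -6. ] [69. 69. 71.]
[578. 339.] 1588 z 0.0227 [ 393.9 -337.3   34.7   43.1    6.1] [139. 188. 255.]
[ 20. 376.] 1183 z 0.0245 [406.9 156.8  31.2  45.6 -18.2] [255. 255. 255.]
```

View pics/w6.png

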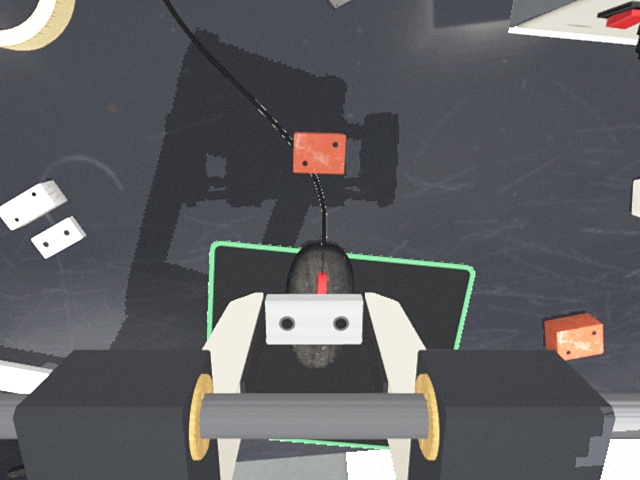

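Orange block A is at (0.5788, -0.1271), -7.7°, and the held bar is centred on the TCP. The mouse cable runs under both the block and the target. I'll place at (0.544, -0.1224).

Request:
send_rows([
  {"translation":[0.015,-0.0038,0],"turn":-1.6,"claw":0.03},
  {"translation":[0,0,-0.04],"turn":0,"claw":0.03},
  {"translation":[0,0,-0.04],"turn":0,"claw":0.03},
  {"translation":[0,0,-0.04],"turn":0,"claw":0.03},
  {"translation":[0,0,-0.03],"turn":0,"claw":0.03},
  {"translation":[0,0,-0.01],"turn":0,"claw":0.03},
  {"translation":[0,0,0],"turn":0,"claw":0.03},
  {"translation":[0,0,0],"turn":0,"claw":0.03},
  {"translation":[0,0,0],"turn":0,"claw":0.03},
  {"translation":[0,0,0],"turn":0,"claw":0.03},
  {"translation":[0,0,0],"turn":0,"claw":0.03},
  {"translation":[0,0,0],"turn":0,"claw":0.03},
])

```text
time: 25.42
tool_pos: [0.5455, -0.1233, 0.0353]
tool_rot: [0.047, -0.049, -0.705, 0.706]
force: [0.7, 1.1, -0.5]
width: 0.422
```

Request:
send_rows([
  {"translation":[-0.0014,0.0009,-0.012],"turn":0,"claw":0.03},
  {"translation":[0,0,-0.012],"turn":0,"claw":0.03},
  {"translation":[0,0,-0.006],"turn":0,"claw":0.03},
  {"translation":[0,0,-0.002],"turn":0,"claw":0.03},
  {"translation":[0,0,0],"turn":0,"claw":0.03},
  {"translation":[0,0,0],"turn":0,"claw":0.03},
  {"translation":[0,0,0],"turn":0,"claw":0.03},
  {"translation":[0,0,0],"turn":0,"claw":0.03},
  {"translation":[0,0,0],"turn":0,"claw":0.03},
  {"translation":[0,0,0],"turn":0,"claw":0.03},
])

```text
time: 26.25
tool_pos: [0.5434, -0.1221, 0.0021]
tool_rot: [0.048, -0.048, -0.705, 0.706]
force: [0.9, 0.1, -0.6]
width: 0.424
```

Request:
send_rows([
  {"translation":[0,0,0],"turn":0,"claw":0.055},
  {"translation":[0,0,0],"turn":0,"claw":0.055},
  {"translation":[0,0,0],"turn":0,"claw":0.055},
  {"translation":[0,0,0.01],"turn":0,"claw":0.055},
  {"translation":[0,0,0.03],"turn":0,"claw":0.055},
  {"translation":[0,0,0.04],"turn":0,"claw":0.055},
  {"translation":[0,0,0.04],"turn":0,"claw":0.055},
  {"translation":[0,0,0.04],"turn":0,"claw":0.055},
  {"translation":[0,0,0.04],"turn":0,"claw":0.055},
  {"translation":[0,0,0],"turn":0,"claw":0.055},
  {"translation":[0,0,0],"turn":0,"claw":0.055},
])

```text
time: 27.17
tool_pos: [0.5448, -0.1226, 0.2056]
tool_rot: [0.045, -0.05, -0.705, 0.706]
force: [0.1, -0.4, -0.9]
width: 0.592
```

```bash
python3 -c "
from m import *
look('w7')"
```

```text
(27.1667, array([ 0.5448, -0.1226,  0.2056]), 'jaw', np.float64(-97.74), 'F', array([ 0.1, -0.4, -0.9]), 'w', 55.1)
held z 0.0364 [ 454.6 -114.1   47.3   74.2   82.2]
[341.  16.] 1335 z 0.0082 [ 690.7 -170.8   20.2   65.1    0.9] [150. 152. 156.]
[225. 100.] 808 z 0.005 [641.9 -65.3   7.2 142.2 -54. ] [40. 40. 40.]
[313. 215.] 1233 z 0.0089 [ 541.2 -120.3   41.1   43.5  -37.3] [246. 247. 246.]
[ 67. 259.] 1013 z 0.0088 [531.2 100.9  19.8  43.2  22. ] [255. 255. 255.]
[518.  35.] 504 z 0.0232 [ 660.2 -317.6   34.    89.5  -11.6] [120. 117. 114.]
[35. 66.] 1300 z 0.0253 [687.1  69.6  18.2  60.2  15.8] [254. 255. 255.]
[314. 173.] 1860 z 0.0229 [ 578.8 -127.2   29.9   39.8   -7.7] [ 91. 119. 230.]
[ 37. 231.] 1284 z 0.0208 [561.8 111.1  20.2  47.6  22.2] [255. 255. 255.]
[319. 285.] 1503 z 0.0235 [ 459.  -114.9   58.7   91.7   83.7] [64. 65. 66.]
[570. 338.] 976 z 0.0226 [ 401.9 -337.8   24.3   46.3   -7.7] [137. 185. 255.]
```

Request:
send_rows([
  {"translation":[-0.009,0.024,0],"turn":6.1,"claw":0.055},
  {"translation":[-0.009,0.024,0],"turn":6.1,"claw":0.055},
  {"translation":[-0.009,0.024,0],"turn":6.1,"claw":0.055},
  {"translation":[-0.009,0.024,0],"turn":6.1,"claw":0.055},
  {"translation":[-0.009,0.024,0],"turn":6.1,"claw":0.055},
  {"translation":[-0.009,0.024,0],"turn":6.1,"claw":0.055},
  {"translation":[-0.009,0.024,0],"turn":6.1,"claw":0.055},
  {"translation":[-0.009,0.024,0],"turn":6.1,"claw":0.055},
  {"translation":[-0.009,0.024,0],"turn":6.1,"claw":0.055},
  {"translation":[-0.009,0.024,0],"turn":6.1,"claw":0.055},
  {"translation":[-0.009,0.024,0],"turn":6.1,"claw":0.055},
  {"translation":[-0.009,0.024,0],"turn":6.1,"claw":0.055},
  {"translation":[-0.009,0.024,0],"turn":6.1,"claw":0.055},
  {"translation":[0,0,0],"turn":0,"claw":0.055},
  {"translation":[0,0,0],"turn":0,"claw":0.055},
  {"translation":[0,0,0],"turn":0,"claw":0.055},
  {"translation":[0,0,0],"turn":0,"claw":0.055},
])

```text
time: 28.63
tool_pos: [0.4261, 0.1891, 0.201]
tool_rot: [0.412, -0.413, 0.574, -0.574]
force: [-0.9, 0.4, 0.6]
width: 0.593
```

Run:
```python
from m import *
print(tool());s=snapshot("wrist");np.savez("w8.npz",**s);W=cloud(s);Z=W[...,2]
k=((Z>.0285)&(Z<.036)&(abs(W[...,0]-.42)<.04)&(abs(W[...,1]-.21)<.05));n,l,st,c=cv2.connectedComponentsWithStats(k.astype(np.uint8));i=1+np.argmax(st[1:,4])
r=rect(s,l==i,.032);print(r,"outer",r[:2]-10*np.array([.312,.95]))
```

```text
(28.6333, array([0.4261, 0.1891, 0.201 ]), 'jaw', np.float64(-18.56), 'F', array([-0.9,  0.4,  0.6]), 'w', 55.1)
[424.  218.5  39.4  39.9  71.5] outer [420.88 209.  ]
```

Request:
send_rows([
  {"translation":[-0.0052,0.0199,0],"turn":0.4,"claw":0.055},
  {"translation":[0,0,-0.04],"turn":0,"claw":0.055},
  {"translation":[0,0,-0.04],"turn":0,"claw":0.055},
  {"translation":[0,0,-0.04],"turn":0,"claw":0.055},
  {"translation":[0,0,-0.02],"turn":0,"claw":0.055},
  {"translation":[0,0,0],"turn":0,"claw":0.055},
  {"translation":[0,0,0],"turn":0,"claw":0.055},
  {"translation":[0,0,0],"turn":0,"claw":0.055},
  {"translation":[0,0,0],"turn":0,"claw":0.055},
  {"translation":[0,0,0],"turn":0,"claw":0.055},
  {"translation":[0,0,0],"turn":0,"claw":0.055},
])

```text
time: 29.6
tool_pos: [0.4221, 0.2101, 0.0632]
tool_rot: [-0.416, 0.414, -0.572, 0.573]
force: [0.0, 1.3, -0.4]
width: 0.594
```

Request:
send_rows([
  {"translation":[-0.001,-0.001,-0.02],"turn":0,"claw":0.055},
  {"translation":[0,0,-0.0185],"turn":0,"claw":0.055},
  {"translation":[0,0,0],"turn":0,"claw":0.055},
  {"translation":[0,0,0],"turn":0,"claw":0.055},
  {"translation":[0,0,0],"turn":0,"claw":0.055},
  {"translation":[0,0,0],"turn":0,"claw":0.03},
  {"translation":[0,0,0],"turn":0,"claw":0.03},
  {"translation":[0,0,0],"turn":0,"claw":0.03},
  {"translation":[0,0,0],"turn":0,"claw":0.03},
  {"translation":[0,0,0],"turn":0,"claw":0.03},
  {"translation":[0,0,0],"turn":0,"claw":0.03},
])

```text
time: 30.52
tool_pos: [0.4207, 0.2091, 0.0241]
tool_rot: [-0.416, 0.415, -0.572, 0.572]
force: [-0.6, 0.3, 5.9]
width: 0.426
```

Request:
send_rows([
  {"translation":[0,0,0.005],"turn":0,"claw":0.03},
  {"translation":[0,0,0.02],"turn":0,"claw":0.03},
  {"translation":[0,0,0.04],"turn":0,"claw":0.03},
  {"translation":[0,0,0.04],"turn":0,"claw":0.03},
  {"translation":[0,0,0.04],"turn":0,"claw":0.03},
  {"translation":[0,0,0.035],"turn":0,"claw":0.03},
])

```text
time: 31.02
tool_pos: [0.4197, 0.2089, 0.206]
tool_rot: [-0.416, 0.415, -0.572, 0.572]
force: [0.3, 0.5, -1.7]
width: 0.422
```

Request:
send_rows([
  {"translation":[-0.004,-0.034,0],"turn":-4,"claw":0.03},
  {"translation":[-0.004,-0.034,0],"turn":-4,"claw":0.03},
  {"translation":[-0.004,-0.034,0],"turn":-4,"claw":0.03},
  {"translation":[-0.004,-0.034,0],"turn":-4,"claw":0.03},
  {"translation":[-0.004,-0.034,0],"turn":-4,"claw":0.03},
  {"translation":[-0.004,-0.034,0],"turn":-4,"claw":0.03},
  {"translation":[-0.004,-0.034,0],"turn":-4,"claw":0.03},
  {"translation":[-0.004,-0.034,0],"turn":-4,"claw":0.03},
  {"translation":[-0.004,-0.034,0],"turn":-4,"claw":0.03},
  {"translation":[-0.005,-0.034,0],"turn":-4,"claw":0.03},
  {"translation":[-0.005,-0.034,0],"turn":-4,"claw":0.03},
  {"translation":[-0.005,-0.034,0],"turn":-4,"claw":0.03},
  {"translation":[-0.005,-0.034,0],"turn":-4,"claw":0.03},
  {"translation":[-0.005,-0.034,0],"turn":-4,"claw":0.03},
  {"translation":[-0.005,-0.034,0],"turn":-5,"claw":0.03},
  {"translation":[-0.005,-0.034,0],"turn":-5,"claw":0.03},
  {"translation":[0,0,0],"turn":0,"claw":0.03},
  {"translation":[0,0,0],"turn":0,"claw":0.03},
  {"translation":[0,0,0],"turn":0,"claw":0.03},
])

```text
time: 32.6
tool_pos: [0.3486, -0.3343, 0.203]
tool_rot: [0.037, -0.037, 0.707, -0.706]
force: [0.2, 0.9, -0.3]
width: 0.425
```

```bash
python3 -c "
from m import *
look('w9')"
```

```text
(32.6, array([ 0.3486, -0.3343,  0.203 ]), 'jaw', np.float64(-84.04), 'F', array([ 0.2,  0.9, -0.3]), 'w', 39.5)
held z 0.2117 [ 348.7 -334.1   21.6   47.8    6.1]
[594. 235.] 1961 z 0.01 [ 355.2 -573.1   37.6   84.2   18.5] [ 68.  70. 121.]
[66. 62.] 2028 z 0.0231 [ 437.9 -129.3   34.   103.9   73.7] [29. 27. 27.]
[437.  12.] 971 z 0.0248 [ 506.2 -405.8   16.8   28.8    6. ] [255. 255. 255.]
[586. 109.] 792 z 0.0167 [ 453.4 -536.3   10.5   91.6   -5.2] [255. 255. 255.]
[326. 163.] 1927 z 0.023 [ 391.2 -339.4   30.    39.6    6. ] [ 64.  85. 171.]
```

Request:
send_rows([
  {"translation":[0.0078,-0.0088,0],"turn":0,"claw":0.03},
  {"translation":[0,0,-0.04],"turn":0,"claw":0.03},
  {"translation":[0,0,-0.04],"turn":0,"claw":0.03},
  {"translation":[0,0,-0.04],"turn":0,"claw":0.03},
  {"translation":[0,0,-0.03],"turn":0,"claw":0.03},
  {"translation":[0,0,-0.018],"turn":0,"claw":0.03},
  {"translation":[0,0,0],"turn":0,"claw":0.03},
  {"translation":[0,0,0],"turn":0,"claw":0.03},
  {"translation":[0,0,0],"turn":0,"claw":0.03},
  {"translation":[0,0,0],"turn":0,"claw":0.03},
  {"translation":[0,0,0],"turn":0,"claw":0.03},
  {"translation":[0,0,0],"turn":0,"claw":0.03},
])

```text
time: 33.65
tool_pos: [0.3574, -0.3446, 0.0366]
tool_rot: [-0.037, 0.036, -0.705, 0.707]
force: [-0.6, 0.2, -0.2]
width: 0.431
```

Request:
send_rows([
  {"translation":[-0.001,0.0015,-0.012],"turn":0,"claw":0.03},
  {"translation":[0,0,-0.012],"turn":0,"claw":0.03},
  {"translation":[0,0,-0.007],"turn":0,"claw":0.03},
  {"translation":[0,0,-0.003],"turn":0,"claw":0.03},
  {"translation":[0,0,0],"turn":0,"claw":0.03},
  {"translation":[0,0,0],"turn":0,"claw":0.03},
  {"translation":[0,0,0],"turn":0,"claw":0.03},
  {"translation":[0,0,0],"turn":0,"claw":0.03},
  {"translation":[0,0,0],"turn":0,"claw":0.03},
  {"translation":[0,0,0],"turn":0,"claw":0.03},
])

```text
time: 34.48
tool_pos: [0.3559, -0.3426, 0.0016]
tool_rot: [-0.037, 0.037, -0.706, 0.706]
force: [0.1, -0.0, -1.4]
width: 0.423
```

Good. Release, rise, check and return.

Request:
send_rows([
  {"translation":[0,0,0],"turn":0,"claw":0.055},
  {"translation":[0,0,0],"turn":0,"claw":0.055},
  {"translation":[0,0,0],"turn":0,"claw":0.055},
  {"translation":[0,0,0.01],"turn":0,"claw":0.055},
  {"translation":[0,0,0.03],"turn":0,"claw":0.055},
  {"translation":[0,0,0.04],"turn":0,"claw":0.055},
  {"translation":[0,0,0.04],"turn":0,"claw":0.055},
  {"translation":[0,0,0.04],"turn":0,"claw":0.055},
  {"translation":[0,0,0.04],"turn":0,"claw":0.055},
  {"translation":[0,0,0],"turn":0,"claw":0.055},
  {"translation":[0,0,0],"turn":0,"claw":0.055},
])

```text
time: 35.4
tool_pos: [0.3568, -0.3437, 0.2048]
tool_rot: [-0.038, 0.035, -0.704, 0.708]
force: [0.2, 0.6, -1.2]
width: 0.59
```

```bash
python3 -c "
from m import *
look('w10')"
```

```text
(35.4, array([ 0.3568, -0.3437,  0.2048]), 'jaw', np.float64(-84.04), 'F', array([ 0.2,  0.6, -1.2]), 'w', 54.9)
held z -0.7496 [-150.5 -406.2  211.5  352.6    5.8]
[630.  30.] 1009 z 0.009 [ 521.9 -572.3   15.5   44.9  -83.9] [249. 251. 252.]
[310. 212.] 1053 z 0.0089 [ 356.  -341.8   20.3   39.1    5.9] [255. 255. 255.]
[585. 240.] 2277 z 0.0101 [ 354.8 -582.3   37.6  103.2   24.4] [ 65.  66. 156.]
[51. 62.] 2448 z 0.0231 [ 441.9 -127.5   39.   107.8   80. ] [30. 29. 28.]
[420.  18.] 1411 z 0.0248 [ 510.7 -405.9   25.3   28.7    5.1] [255. 255. 255.]
[576. 121.] 894 z 0.0167 [ 452.7 -544.7   10.8  109.    -4.4] [255. 255. 255.]
[312. 172.] 1860 z 0.0229 [ 391.2 -339.2   29.8   39.7    6. ] [ 63.  84. 169.]
```

Request:
send_rows([
  {"translation":[0.004,0.034,0],"turn":4,"claw":0.055},
  {"translation":[0.004,0.034,0],"turn":4,"claw":0.055},
  {"translation":[0.004,0.034,0],"turn":4,"claw":0.055},
  {"translation":[0.004,0.034,0],"turn":4,"claw":0.055},
  {"translation":[0.004,0.034,0],"turn":4,"claw":0.055},
  {"translation":[0.004,0.034,0],"turn":4,"claw":0.055},
  {"translation":[0.004,0.034,0],"turn":4,"claw":0.055},
  {"translation":[0.004,0.034,0],"turn":4,"claw":0.055},
  {"translation":[0.004,0.034,0],"turn":4,"claw":0.055},
  {"translation":[0.004,0.034,0],"turn":4,"claw":0.055},
  {"translation":[0.004,0.034,0],"turn":4,"claw":0.055},
  {"translation":[0.004,0.034,0],"turn":4,"claw":0.055},
  {"translation":[0.004,0.034,0],"turn":4,"claw":0.055},
  {"translation":[0.004,0.034,0],"turn":4,"claw":0.055},
  {"translation":[0.004,0.034,0],"turn":5,"claw":0.055},
  {"translation":[0.004,0.034,0],"turn":5,"claw":0.055},
  {"translation":[0,0,0],"turn":0,"claw":0.055},
  {"translation":[0,0,0],"turn":0,"claw":0.055},
  {"translation":[0,0,0],"turn":0,"claw":0.055},
  {"translation":[0,0,0],"turn":0,"claw":0.055},
])

```text
time: 37.12
tool_pos: [0.4191, 0.2005, 0.2004]
tool_rot: [0.414, -0.416, 0.573, -0.572]
force: [-0.7, -0.4, 0.5]
width: 0.59
```

Run:
```python
from m import *
print(tool());s=snapshot("wrist");np.savez("w11.npz",**s);W=cloud(s);Z=W[...,2]
k=((Z>.0285)&(Z<.036)&(abs(W[...,0]-.42)<.04)&(abs(W[...,1]-.21)<.05));n,l,st,c=cv2.connectedComponentsWithStats(k.astype(np.uint8));i=1+np.argmax(st[1:,4])
print(rect(s,l==i,.032))
```

```text
(37.1167, array([0.4191, 0.2005, 0.2004]), 'jaw', np.float64(-18.15), 'F', array([-0.7, -0.4,  0.5]), 'w', 54.9)
[427.2 227.9  19.6  39.9  71.9]
```

Request:
send_rows([
  {"translation":[0.008,0.0272,0],"turn":0,"claw":0.055},
  {"translation":[0,0,-0.04],"turn":0,"claw":0.055},
  {"translation":[0,0,-0.04],"turn":0,"claw":0.055},
  {"translation":[0,0,-0.04],"turn":0,"claw":0.055},
  {"translation":[0,0,-0.02],"turn":0,"claw":0.055},
  {"translation":[0,0,0],"turn":0,"claw":0.055},
  {"translation":[0,0,0],"turn":0,"claw":0.055},
  {"translation":[0,0,0],"turn":0,"claw":0.055},
  {"translation":[0,0,0],"turn":0,"claw":0.055},
  {"translation":[0,0,0],"turn":0,"claw":0.055},
  {"translation":[0,0,0],"turn":0,"claw":0.055},
])

```text
time: 38.08
tool_pos: [0.4289, 0.229, 0.0628]
tool_rot: [-0.416, 0.414, -0.572, 0.573]
force: [-0.2, 0.1, -0.5]
width: 0.595
```

Request:
send_rows([
  {"translation":[-0.0016,-0.001,-0.02],"turn":0,"claw":0.055},
  {"translation":[0,0,-0.018],"turn":0,"claw":0.055},
  {"translation":[0,0,0],"turn":0,"claw":0.055},
  {"translation":[0,0,0],"turn":0,"claw":0.055},
  {"translation":[0,0,0],"turn":0,"claw":0.055},
  {"translation":[0,0,0],"turn":0,"claw":0.03},
  {"translation":[0,0,0],"turn":0,"claw":0.03},
  {"translation":[0,0,0],"turn":0,"claw":0.03},
  {"translation":[0,0,0],"turn":0,"claw":0.03},
  {"translation":[0,0,0],"turn":0,"claw":0.03},
  {"translation":[0,0,0],"turn":0,"claw":0.03},
  {"translation":[0,0,0.005],"turn":0,"claw":0.03},
  {"translation":[0,0,0.02],"turn":0,"claw":0.03},
  {"translation":[0,0,0.04],"turn":0,"claw":0.03},
  {"translation":[0,0,0.04],"turn":0,"claw":0.03},
  {"translation":[0,0,0.04],"turn":0,"claw":0.03},
  {"translation":[0,0,0.035],"turn":0,"claw":0.03},
])

```text
time: 39.5
tool_pos: [0.4259, 0.2278, 0.206]
tool_rot: [-0.416, 0.415, -0.572, 0.572]
force: [0.4, 0.4, -1.0]
width: 0.426
```

Request:
send_rows([
  {"translation":[0.002,-0.035,0],"turn":-3.7,"claw":0.03},
  {"translation":[0.002,-0.035,0],"turn":-3.7,"claw":0.03},
  {"translation":[0.002,-0.035,0],"turn":-3.7,"claw":0.03},
  {"translation":[0.002,-0.035,0],"turn":-3.7,"claw":0.03},
  {"translation":[0.002,-0.035,0],"turn":-3.7,"claw":0.03},
  {"translation":[0.002,-0.035,0],"turn":-3.7,"claw":0.03},
  {"translation":[0.002,-0.035,0],"turn":-3.7,"claw":0.03},
  {"translation":[0.002,-0.035,0],"turn":-3.7,"claw":0.03},
  {"translation":[0.002,-0.035,0],"turn":-3.7,"claw":0.03},
  {"translation":[0.002,-0.035,0],"turn":-3.7,"claw":0.03},
  {"translation":[0.002,-0.035,0],"turn":-3.7,"claw":0.03},
  {"translation":[0.002,-0.035,0],"turn":-3.7,"claw":0.03},
  {"translation":[0.002,-0.035,0],"turn":-3.7,"claw":0.03},
  {"translation":[0.002,-0.035,0],"turn":-3.7,"claw":0.03},
  {"translation":[0.002,-0.035,0],"turn":-3.7,"claw":0.03},
  {"translation":[0.002,-0.035,0],"turn":-3.7,"claw":0.03},
  {"translation":[0.002,-0.035,0],"turn":-3.7,"claw":0.03},
  {"translation":[0.002,-0.035,0],"turn":-3.7,"claw":0.03},
  {"translation":[0,0,0],"turn":0,"claw":0.03},
  {"translation":[0,0,0],"turn":0,"claw":0.03},
])

```text
time: 41.17
tool_pos: [0.4614, -0.4036, 0.2023]
tool_rot: [0.032, -0.033, 0.707, -0.706]
force: [-0.8, 1.2, -0.1]
width: 0.428
```

```bash
python3 -c "
from m import *
look('w12')"
```

```text
(41.1667, array([ 0.4614, -0.4036,  0.2023]), 'jaw', np.float64(-84.78), 'F', array([-0.8,  1.2, -0.1]), 'w', 39.8)
held z 0.2111 [ 461.7 -403.3   21.1   47.8    5.3]
[553. 136.] 3294 z 0.009 [ 537.3 -594.7   61.8   70.9  -83.8] [254. 255. 255.]
[614. 287.] 912 z 0.0078 [ 412.6 -679.5    8.8  121.5   85.1] [22. 22. 21.]
[517. 330.] 2106 z 0.01 [ 360.  -595.    38.6  111.2   26.5] [ 62.   63.  208.5]
[471. 102.] 2128 z 0.0194 [ 560.3 -515.7   51.    51.2  -36.4] [57. 68. 82.]
[325. 150.] 1198 z 0.0248 [ 514.3 -408.2   28.3   28.8    3.1] [225. 237. 242.]
[481. 238.] 649 z 0.0166 [ 453.6 -546.7   10.4  103.5   -4.9] [255. 255. 255.]
[619. 320.] 1289 z 0.0235 [ 397.5 -676.2   41.   119.6  -72.3] [55. 55. 58.]
[233. 283.] 1422 z 0.0227 [ 392.9 -339.9   32.    41.4    7.7] [108. 146. 253.]
```

View pics/w12.png

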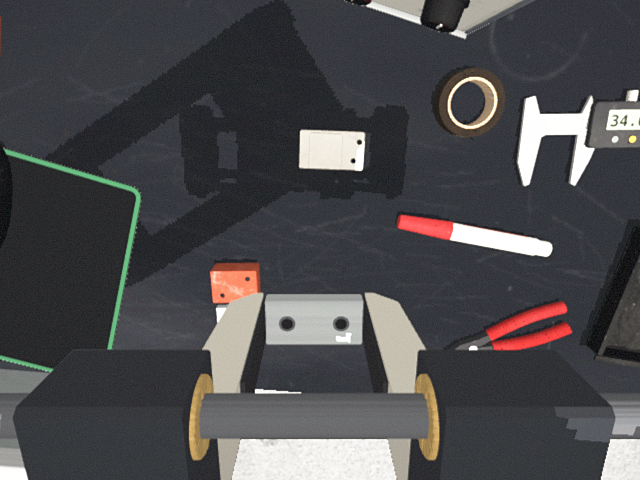

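The white block spans (299-368, 128-171) and its top is stepped, so I'll fit its footprint from the full 3-D outline.

Run:
```python
from m import *
s=dict(np.load("w12.npz"));W=cloud(s)
k=np.zeros((480,640),bool);k[120:180,290:376]=1;k&=W[...,2]>.008
P=W[k];h,e=np.histogram(P[:,2],bins=np.arange(.006,.03,.002));print(h,e.round(3))
(a,b),(w,l),g=cv2.minAreaRect((P[:,:2]*1000).astype(np.float32));print(a,b,w,l,g)
for z0,z1 in((.014,.0225),(.0225,.03)):
    q=k&(W[...,2]>z0)&(W[...,2]<z1)
    if q.sum()>50: print(z0,rect(s,q,(z0+z1)/2))
g_=s["image"].max(2)>120;q=np.zeros((480,640),bool);q[120:180,290:376]=1;q&=g_
print("colour @.022",rect(s,q,.022),"@.024",rect(s,q,.024))
```

```text
[  0   8   4 165 970 106   3   3 167 929  76] [0.006 0.008 0.01  0.012 0.014 0.016 0.018 0.02  0.022 0.024 0.026 0.028]
521.17822265625 -411.8401794433594 44.181209564208984 52.10005569458008 2.6259615421295166
0.014 [ 514.4 -411.8   29.5   51.3    3. ]
0.0225 [ 514.  -406.8   25.8   27.4  -86.7]
colour @.022 [ 514.6 -412.1   30.3   51.7    3.2] @.024 [ 514.7 -412.    30.1   51.4    3.2]
```

Request:
send_rows([
  {"translation":[0.018,-0.0098,0],"turn":-2.1,"claw":0.03},
  {"translation":[0,0,-0.04],"turn":0,"claw":0.03},
  {"translation":[0,0,-0.04],"turn":0,"claw":0.03},
  {"translation":[0,0,-0.04],"turn":0,"claw":0.03},
  {"translation":[0,0,-0.03],"turn":0,"claw":0.03},
  {"translation":[0,0,-0.018],"turn":0,"claw":0.03},
  {"translation":[0,0,0],"turn":0,"claw":0.03},
  {"translation":[0,0,0],"turn":0,"claw":0.03},
  {"translation":[0,0,0],"turn":0,"claw":0.03},
  {"translation":[0,0,0],"turn":0,"claw":0.03},
  {"translation":[0,0,0],"turn":0,"claw":0.03},
  {"translation":[0,0,0],"turn":0,"claw":0.03},
])

```text
time: 42.22
tool_pos: [0.4809, -0.4127, 0.037]
tool_rot: [-0.021, 0.02, -0.706, 0.708]
force: [-0.5, 0.6, -1.0]
width: 0.426
```

Request:
send_rows([
  {"translation":[-0.0013,-0.001,-0.012],"turn":0,"claw":0.03},
  {"translation":[0,0,-0.012],"turn":0,"claw":0.03},
  {"translation":[0,0,-0.007],"turn":0,"claw":0.03},
  {"translation":[0,0,-0.003],"turn":0,"claw":0.03},
  {"translation":[0,0,0],"turn":0,"claw":0.03},
  {"translation":[0,0,0],"turn":0,"claw":0.03},
  {"translation":[0,0,0],"turn":0,"claw":0.03},
  {"translation":[0,0,0],"turn":0,"claw":0.03},
  {"translation":[0,0,0],"turn":0,"claw":0.03},
  {"translation":[0,0,0],"turn":0,"claw":0.03},
])

```text
time: 43.05
tool_pos: [0.4789, -0.413, 0.0011]
tool_rot: [0.02, -0.02, 0.707, -0.707]
force: [-0.5, 0.0, -0.3]
width: 0.427
```

Request:
send_rows([
  {"translation":[0,0,0],"turn":0,"claw":0.055},
  {"translation":[0,0,0],"turn":0,"claw":0.055},
  {"translation":[0,0,0],"turn":0,"claw":0.055},
  {"translation":[0,0,0.01],"turn":0,"claw":0.055},
  {"translation":[0,0,0.03],"turn":0,"claw":0.055},
  {"translation":[0,0,0.04],"turn":0,"claw":0.055},
  {"translation":[0,0,0.04],"turn":0,"claw":0.055},
  {"translation":[0,0,0.04],"turn":0,"claw":0.055},
  {"translation":[0,0,0.04],"turn":0,"claw":0.055},
  {"translation":[-0.03,0.015,0.03],"turn":0,"claw":0.055},
  {"translation":[-0.03,0.02,0.03],"turn":0,"claw":0.055},
  {"translation":[-0.03,0.02,0.03],"turn":0,"claw":0.055},
  {"translation":[0,0,0],"turn":0,"claw":0.055},
  {"translation":[0,0,0],"turn":0,"claw":0.055},
])

```text
time: 44.22
tool_pos: [0.3976, -0.3637, 0.2859]
tool_rot: [-0.021, 0.019, -0.705, 0.709]
force: [0.4, -0.2, 0.4]
width: 0.593
```

Run:
```python
from m import *
look('w13')
t=snapshot("top");np.savez("top2.npz",**t);g=t["image"].max(2)
cv2.imwrite("pics/t2.png",cv2.resize(t["image"][170:310,130:530],None,fx=2,fy=2,interpolation=cv2.INTER_CUBIC))
```

```text
(44.2167, array([ 0.3976, -0.3637,  0.2859]), 'jaw', np.float64(-86.78), 'F', array([ 0.4, -0.2,  0.4]), 'w', 55.2)
held z -0.7493 [-164.2 -404.4  207.   377.9    3.1]
[65. 26.] 1302 z 0.0088 [ 539.6 -122.2   43.4   58.5   82.7] [251. 252. 252.]
[558.  60.] 2500 z 0.0091 [ 537.7 -594.8   62.4   70.7  -84. ] [252. 253. 254.]
[366. 116.] 850 z 0.0089 [ 478.5 -412.    19.    40.1    3.3] [185. 189. 186.]
[615. 193.] 655 z 0.008 [ 413.  -679.5    8.7  119.6   85.3] [20. 19. 19.]
[525. 240.] 1824 z 0.0102 [ 358.  -591.3   37.6  119.4   26.1] [ 64.  66. 187.]
[290. 232.] 702 z 0.0087 [ 355.8 -342.    21.1   39.9    6.5] [255. 255. 255.]
[488.  30.] 1616 z 0.0194 [ 559.9 -515.6   50.7   51.8   41.8] [52. 62. 74.]
[366.  77.] 920 z 0.0248 [ 513.2 -406.6   27.9   30.6    3.3] [255. 255. 255.]
[ 74. 115.] 1702 z 0.0231 [ 447.7 -124.8   57.4  108.7  -81.2] [34. 33. 33.]
[501. 151.] 543 z 0.0167 [ 452.2 -550.4   10.1  101.6   -5.7] [255. 255. 255.]
[621. 215.] 993 z 0.0236 [ 402.9 -676.8   40.4  127.2  -74.4] [53. 54. 56.]
[288. 201.] 1175 z 0.0228 [ 391.9 -339.4   31.1   40.     6.1] [101. 137. 250.]
```

View pics/w13.png

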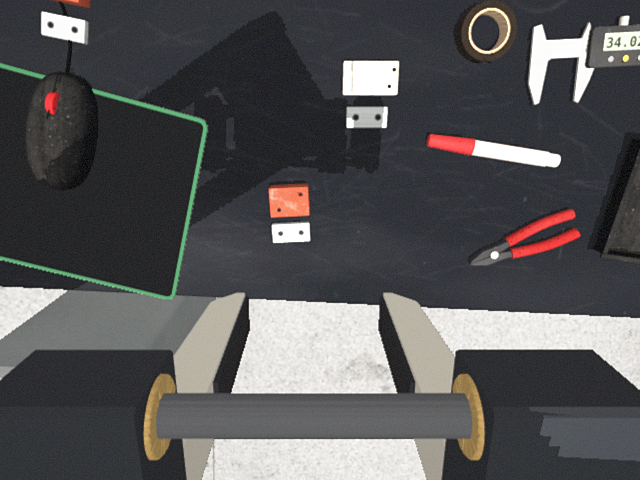

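View pics/t2.png

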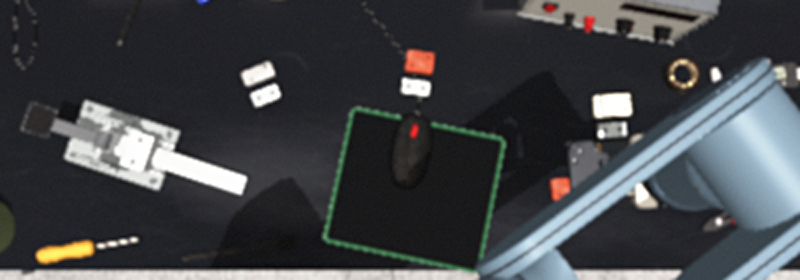

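All four bars are laid and the rail is empty. I'll check the paddle height and that the steel pair hasn't moved, then hand in.

Run:
```python
from m import *
for f in("top0","top1","top2"):
    t=dict(np.load(f+".npz"));W=cloud(t);Z=W[...,2]
    k=np.zeros((480,640),bool);k[215:242,136:160]=1;k&=Z>.05
    q=np.zeros((480,640),bool);q[195:230,244:275]=1;q&=(Z>.014)
    print(f,"paddle",W[k].mean(0).round(3),"steel",W[q].mean(0).round(3),q.sum())
hand_in()
```

```text
top0 paddle [0.48  0.382 0.139] steel [0.57  0.118 0.137] 44
top1 paddle [0.424 0.174 0.653] steel [0.501 0.082 0.273] 285
top2 paddle [0.479 0.378 0.149] steel [0.552 0.1   0.078] 109
the job is handed in; nothing more can be done
```

I handed the job in with four bars laid, one in front of each of the four blocks I found: steel, two orange and one white. I fed them with four full lever strokes, each pressed onto the stop at about 15–17 N. The steel block was knocked aside during the strokes, so I placed its bar at its new position.

**Bars.** All four lie flat and parallel to their blocks to about 1°. My last measurements of each:

| Block | Gap | Off-centre |
|---|---|---|
| Steel | about 12 mm | about 1.5 mm or less |
| White | about 11 mm | about 1.8 mm |
| Orange (front) | about 10 mm | about 1 mm |
| Orange (by the mouse) | about 10 mm from the release position | not measured |

The mouse cable merged with that last bar in the depth image, so its outline could not be fitted separately. The picture and its height show it lying flat.

**Rest of the scene.** In the final top view the rail was empty and the tools were in their original places. The grip never slipped.

**Lever and last check.** The paddle's mean position was (0.479, 0.378, 0.149) against (0.480, 0.382, 0.139) at the start, so the lever is up. The final numeric check did not work for the steel block: its averages were spoiled by stray depth readings, so only the picture confirms that block and bar had not moved since.

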